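Weigh a brass valve body on the spring balance

ROBOT

A 6-joint arm with a two-finger parallel gripper is mounted at the origin on a cart in front of the work surface, level with it; the furniture and walls round the work are solid. World frame = base frame: x ahead of the robot, y to its left, z up, the work surface at z = 0. Lengths are in m, angles in rad, forces in N, time in s.
With the tool pointing down it reaches from about 0.375 to 0.975 m from the base axis. Payload 3.8 kg.
Tool frame: the origin (TCP) lies midway between the tips of the shut fingers; the grasp point (between the pads) lies 19 mm behind it; z points along the fingers, y is the line along which they close (so a half turn about z gives the same grasp; the last joint's range is limited). The gripper opens to 85 mm and grips with 20 to 120 N. Pads are 22 mm wide; open, the fingers measure 114 mm over their backs; the gripper's body (76 mm by 85 mm) begins 54 mm behind the grasp point. The pads swing forward as they close: fully open they stand 13 mm farther back than shut.
Start: joints at [1.299, 0.264, 1.604, -0, 1.274, -0.037], TCP at [0.157, 0.656, 0.231] pointing down, gripper open.
Joint ranges: [-2.63, 2.63], [-0.94, 2.18], [0.31, 2.57], [-1.31, 4.45], [0, 2.66], [-2.55, 2.55]. Speed limits (rad/s): [2.57, 2.57, 3.14, 3.14, 3.14, 3.14].

INTERFACE

Orientations are given as a rotation vector (axis times angle).
In Python, from workcell import status, read_camera, workorder, masks_of gives the robot as it stands.
- The arm moves only by the tool drive_tool, never from a script. Its argument "rows" is a list of rows, each a list of 7 numbers: the turn, a rotation vector about the tool's x, y, z in degrees, then the shift along the tool's x, y, z in m, then the opening, from 0 (shut) to 1 (fully open). In form: [[ax, ay, az, tx, ty, tz, claw], ...]. A call has 1 to 8 rows; each row shifts and turns the commanded pose from where the row before left it, along the tool's axes as they then stand; what a row does not reach is not made up. A row lasts 1/12 s, in which the tool goes at most 41.7 mm and 7.16 degrees, less where a joint would pass 70% of its speed; a pose out of reach is approached as far as the arm can. A call is refused whole if a number of a shift passes 0.0417 or a number of a turn 7.16, either way. A call with a gripper value outside its range is refused whole. The fingers move at their own pace and stop on an object; "force" is the grip in N (left out, the last holds). Time passes only in rows, so rows that do not move let the fingers close. It gives the time, the measured TCP pose, the force, the opening and the grip force at its end, in the units of the state.
- status.read_state(): the state, without advancing time (a new reading comes with each control period).
- read_camera(name): name is "scene" or "side" or "wrist"; returns a dict with "color" (384x512x3 uint8, red, green, blue), "intrinsics" (3x3 intrinsics, pixels), "world_from_camera" (4x4, takes a point from camera to world coordinates); the wrist camera has in their place "mount" (4x4, takes a point from camera to tool coordinates, whose origin is the TCP and whose axes are the flange's). Camera axes: x right, y up, looking along -z (the intrinsics and any distortion apply to the point x, -y, -z); pixel columns grow to the right and rows downward; lengths in m; the calibration is good to about 2 mm. A picture is of the moment at which its call begins: read the wrist's pose just before it. There is no depth.
- workorder.finish_job(): hands the job in; it is judged then, once.
Trained networks look in a picture, given as the dict that the camera call returned (one of the last four; its "shot" number tells which), for a name from the list of things; names that differ only in an ending like _2 or _b are one class to them, and where a whole thing is asked for, a point or a joint stands for the part that bears it (a point fixed in the world has none). Each returns a list of dicts, best first, with "score" (0 to 1); they miss things now and then, are a little off and sometimes report something else, mostly with a low value. They report only what shows in the picture. A call takes as long as a camera call.
- masks_of(picture, name): "mask" (384x512 bool, what is visible of it) and "bbox" ([left, top, right, bottom] in pixels, round what is visible of it).
The state is a dict: "time": time; "q": joint angles; "joint_vel": joint speeds; "joint_torque": joint torques, N m; "tool_pos": TCP position; "tcp_rot": TCP orientation; "wrist_force": force on the tool from outside, world axes, zero at the start; "torque": the same for the moment, N m; "width": opening from 0.0 (shut) to 1.0 (fully open); "grip_force": force on a finger pad.
Only numpy, scipy, OpenCV 4.12 (cv2) and the standard library are available. Lean on these libraries where they do the work, as an engineer would, in place of code of your own. Each camera call takes 0.05 s, during which the arm holds its last target. There are 200 camera calls.

TASK

Weigh the brass valve body for its porosity check: hang it by its eye from the hook of the spring balance, letting the spring take the weight gradually so that the hook never jumps down or flies up, then let go. When it hangs still, slide the black reader clip on the column until its red index is level with the red pointer, and leave the valve body hanging. Do not push on the hook or the pointer with the gripper, do not strain the spring to its end, and leave the beaker, the flask and the tweezers alone.

Things in the scene. Friction and masses are not known exactly. Their poses are not given: they have to be found in the camera images.
- valve_body: Brass straight-through valve body with a steel eye bolt, upright on a 38 mm round foot; origin at the centre of the underside. 172 mm long along its x axis, 117 mm high with the eye; belly 49 mm across, pipes 23 mm thick, axis 34 mm up; a hexagon at either end. Centre of mass under the eye. Mass unknown, 0.12 to 0.4 kg, so the wrist force must tell when the hook carries it
- eye_top (a point): underside of the top bar of the valve body's eye, where the hook carries it: over the body's middle, 111 mm above its underside (77 mm above grip_end). The eye is of 6 mm wire, its opening 22 mm wide (y) and 34 mm high, 77 to 111 mm up; the hook goes through it along the body's x axis
- stand: Grey-based stand, fixed, with a tubular spring balance on its cross arm (625 mm up). Origin on the table under the balance axis; x points away from the robot (turned up to 0.2 rad). Base plate 16 mm high, 5 mm before to 145 mm behind the axis, 55 mm left to 190 mm right of it. Graduated column, 30 x 10 mm, 660 mm high, 135 mm right (-y) and 26 mm behind. Barrel 29 mm across, from 345 mm up
- hook_seat (a point): lowest point inside the hook's bow, where the eye rests; 262 mm up unloaded, lower with load. Open J of 5 mm wire in the stand's x-z plane, 15 mm wide inside; free tip on the robot's side, 11.5 mm before the seat, ending 14 mm above it; underside 5 mm below it. It swings on a swivel 55 mm above. To hang: bring the eye's top 17 to 25 mm above the seat, over the tip from the robot's side, then down
- plunger (a joint): spring extension in m, 0 unloaded, growing as the hook goes down, end stop at 0.125; a lightly damped spring of 40 N per m, so the hung weight in N is 40 times this value when all is still. It is delicate: keep the hook slower than 0.1 m/s up or down, also when letting go
- pointer_tip (a point): tip of the thin red pointer that moves with the plunger, 98 mm to the right of the hook axis and 50 mm above the hook seat; 312 mm above the table when unloaded
- reader_clip (a joint): how far the black reader clip has been slid down the column, in m, 0 level with the unloaded pointer, growing downward, from -0.02 to 0.13; it stays where it is left (friction about 2 N). It equals joint plunger when the index is level with the pointer
- reader_index (a point): tip of the red index on the left side of the reader clip, to be brought level with pointer_tip
- reader_tab (a point): point on the reader clip's thumb tab: a black ribbed bar 10 mm wide (y), 18 mm high, 52 mm long, sticking out of the clip toward the robot along the stand's -x; this point is 36 mm before the clip's 46 mm wide face, 15 mm from the tab's free end. Pinch it across y, gripper leaning back a little to clear the stand
- beaker: glass beaker 80 mm across, 96 mm high, at the front right; origin at its underside; leave it alone
- flask: stoppered conical flask 63 mm across, 118 mm high, at the front right; origin at its underside; leave it alone
- tweezers: steel tweezers 126 mm long lying flat at the front left; leave them alone
- grip_end (a point): middle of the hexagon at the -x end of the valve body (the one nearer the robot), 73 mm from its middle and 34 mm up: the place to grip, across y, from above or leaning back a little, which leaves the room over the eye to the hook. The hexagon is 28 mm across its upright flats (y), 16 mm high there, 26 mm long; grip it firmly (about 30 N), it is held off its centre

How it is judged:
By the outcome, as a careful person would: the job done as asked, in the order asked, and still so for the second after the job is handed in, with the robot touching nothing.
It also fails if it takes over 72 s, if anything falls off the work surface, if the arm or the gripper's body presses on something with over 40 N, if the wrist force passes 120 N, or if a joint passes its speed limit or range.

## Working session

There is one attempt and no reset: what is moved stays moved. The work goes in short steps, Python scripts to look and compute and a tool call to move; the robot and the scene stay as the last step left them, time stands still between calls to the robot, and variables do not carry over. Pictures are saved under pics/ and viewed, at most 10 in all, crops included, and the job is handed in when it is done.

Besides the shell and the picture viewer there is one more tool, called after "Call:" as name([rows], argument=value, ...), one row to a line, values as JSON. drive_tool: Moves the arm, as the interface text tells. Its arguments: {"type":"object","properties":{"rows":{"type":"array"},"force":{"type":"number"}},"required":["rows"]}

```bash
mkdir -p pics; ls; cat > h.py <<'E'
import numpy as np, cv2
from scipy.spatial.transform import Rotation as R
from workcell import status, read_camera, workorder, masks_of
def cam(n):
    s=status.read_state(); p=read_camera(n)
    if 'world_from_camera' in p: p['T']=np.array(p['world_from_camera'])
    else:
        W=np.eye(4); W[:3,:3]=R.from_rotvec(s['tcp_rot']).as_matrix(); W[:3,3]=s['tool_pos']; p['T']=W@np.array(p['mount'])
    return p
def ray(p,u,v):
    K=np.array(p['intrinsics']); d=np.linalg.inv(K)@[u,v,1]; d=np.array([d[0],-d[1],-d[2]])
    d=p['T'][:3,:3]@d; return p['T'][:3,3],d/np.linalg.norm(d)
def onz(p,u,v,z):
    o,d=ray(p,u,v); return o+d*(z-o[2])/d[2]
def tri(rs):
    A=np.zeros((3,3));b=np.zeros(3)
    for o,d in rs:
        P=np.eye(3)-np.outer(d,d);A+=P;b+=P@o
    x=np.linalg.solve(A,b); return x,[np.linalg.norm((np.eye(3)-np.outer(d,d))@(x-o)) for o,d in rs]
def proj(p,X):
    c=np.linalg.inv(p['T'])@np.r_[X,1]; K=np.array(p['intrinsics']); q=K@[c[0],-c[1],-c[2]]; return q[:2]/q[2]
def save(p,f): cv2.imwrite('pics/'+f,p['color'][:,:,::-1])
E
python3 - <<'E'
from h import *
s=status.read_state(); print({k:np.round(v,3) for k,v in s.items()})
for n in ('scene','side'):
    p=cam(n); save(p,n+'1.png'); print(n,np.round(p['T'],3).tolist(),np.round(p['intrinsics'],1).tolist(),[k for k in p])
    for t in ('valve_body','hook_seat','pointer_tip','reader_clip','reader_tab','stand','beaker','flask','tweezers','eye_top','grip_end'):
        try: print(t,[(round(m['score'],2),[int(x) for x in m['bbox']]) for m in masks_of(p,t)][:2])
        except Exception as e: print(t,e)
E
```

```text
pics
{'time': np.float64(0.0), 'q': array([ 1.299,  0.265,  1.605, -0.   ,  1.274, -0.037]), 'joint_vel': array([-0.001, -0.001,  0.001,  0.002,  0.   ,  0.001]), 'joint_torque': array([-2.0000e-03, -5.1511e+01, -3.6730e+01, -0.0000e+00,  1.3000e-02,
       -0.0000e+00]), 'tool_pos': array([0.157, 0.656, 0.23 ]), 'tcp_rot': array([-0.368, -3.12 ,  0.004]), 'wrist_force': array([ 0.737, -0.171,  0.587]), 'torque': array([-0.028,  0.014,  0.015]), 'grip_force': np.float64(0.0), 'width': np.float64(1.001)}
scene [[0.826, 0.321, -0.464, -0.027], [-0.564, 0.49, -0.664, -0.864], [0.014, 0.81, 0.586, 0.896], [0.0, 0.0, 0.0, 1.0]] [[481.3, 0.0, 263.7], [0.0, 481.3, 189.8], [0.0, 0.0, 1.0]] ['color', 'intrinsics', 'world_from_camera', 'shot', 'T']
valve_body [(0.65, [215, 214, 277, 253]), (0.25, [328, 145, 368, 166])]
hook_seat []
pointer_tip [(0.49, [303, 127, 337, 158])]
reader_clip [(0.85, [331, 147, 363, 165]), (0.51, [214, 211, 275, 249])]
reader_tab [(0.96, [332, 142, 364, 166]), (0.45, [215, 214, 278, 252])]
stand [(0.62, [288, 0, 392, 274])]
beaker [(0.73, [290, 256, 326, 309])]
flask
[... 220 characters left out ...]
[-0.021, 0.82, 0.572, 0.916], [0.0, 0.0, 0.0, 1.0]] [[493.4, 0.0, 251.0], [0.0, 493.4, 192.3], [0.0, 0.0, 1.0]] ['color', 'intrinsics', 'world_from_camera', 'shot', 'T']
valve_body [(0.86, [211, 240, 277, 266])]
hook_seat [(0.69, [221, 300, 246, 344]), (0.48, [303, 170, 314, 179])]
pointer_tip [(0.44, [302, 152, 329, 180])]
reader_clip [(0.68, [314, 178, 352, 196])]
reader_tab [(0.84, [314, 177, 350, 197])]
stand [(0.76, [298, 18, 387, 312]), (0.32, [255, 281, 294, 337])]
beaker [(0.71, [258, 281, 295, 335])]
flask [(0.71, [220, 295, 247, 345])]
tweezers [(0.65, [173, 206, 184, 228])]
eye_top [(0.68, [216, 225, 279, 260]), (0.22, [313, 174, 353, 197])]
grip_end [(0.65, [213, 228, 277, 263])]
```

```bash
python3 - <<'E'
import cv2,numpy as np
a=cv2.imread('pics/scene1.png')[100:340,190:410]; b=cv2.imread('pics/side1.png')[120:360,190:410]
o=np.hstack([cv2.resize(x,None,fx=1.81,fy=2.45 if 0 else 1.81,interpolation=cv2.INTER_CUBIC) for x in (a,b)]); print(o.shape); cv2.imwrite('pics/c1.png',o)
E
```

```text
(434, 796, 3)
```

View pics/c1.png

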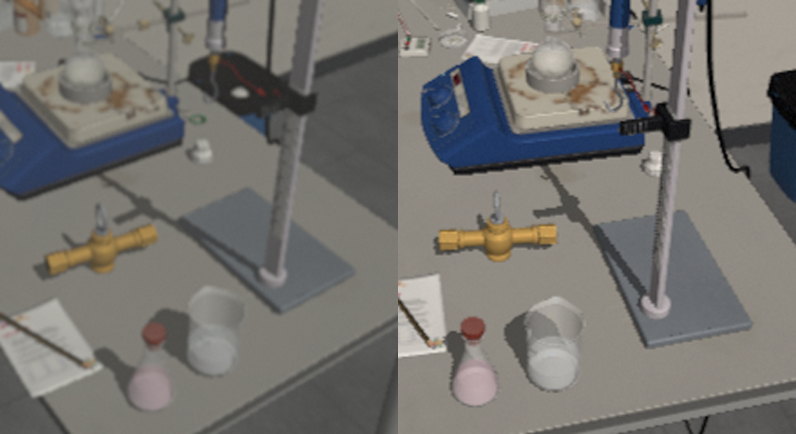

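The picture shows the valve with its near hexagon at about (220,245) in scene and (217,253) in side. The hook is at about (306,151) in scene and (309,178) in side. The stand's base corners are clear in both views.

```bash
python3 - <<'E'
from h import *
a=cam('scene'); b=cam('side')
P={'hexL':((220.4,244.8),(217.1,252.6)),'hexR':((271.8,231),(272.3,249.3)),'eye':((245.8,215),(244.7,226.6)),'hook':((305.5,150.8),(308.8,178)),
'c1':((291.1,219.9),(300.5,244.3)),'c2':((343.6,269.1),(328.1,309)),'c3':((384.5,248.6),(383.4,298.5)),'c4':((327,205),(347.5,237.1))}
for k,(u,v) in P.items():
    x,e=tri([ray(a,*u),ray(b,*v)]); print(k,np.round(x,3),np.round(e,4), end=' ')
    z={'h':.036,'e':.115,'c':.016}[k[0]]; print(np.round(onz(a,*u,z)[:2],3),np.round(onz(b,*v,z)[:2],3))
S=np.array([onz(b,*P[k][1],.016)[:2]+onz(a,*P[k][0],.016)[:2] for k in ('c1','c2','c3','c4')])/2
# stand frame corners
M=np.array([[-.005,.055],[-.005,-.19],[.145,-.19],[.145,.055]])
m,s=M-M.mean(0),S-S.mean(0); th=np.arctan2((m[:,0]*s[:,1]-m[:,1]*s[:,0]).sum(),(m*s).sum())
Rz=R.from_euler('z',th).as_matrix(); t=S.mean(0)-Rz[:2,:2]@M.mean(0); print('stand',th,t, np.round((Rz[:2,:2]@M.T).T+t-S,3).tolist())
W=lambda x,y,z: Rz@[x,y,z]+np.r_[t,0]
for n,X in {'seat':(0,0,.262),'ptr':(0,-.098,.312),'colbase':(.026,-.135,.016),'bar_bot':(0,0,.345),'coltop':(.026,-.135,.66)}.items():
    print(n,np.round(W(*X),3),np.round(proj(a,W(*X))),np.round(proj(b,W(*X))))
E
```

```text
hexL [ 0.418 -0.034  0.039] [0.0008 0.0008] [ 0.42  -0.031] [ 0.418 -0.032]
hexR [ 0.561 -0.064  0.043] [0.0016 0.0016] [ 0.564 -0.06 ] [ 0.564 -0.054]
eye [ 0.493 -0.04   0.113] [0.0023 0.0023] [ 0.49  -0.045] [ 0.494 -0.039]
hook [ 0.646 -0.081  0.271] [0.0031 0.0031] [0.904 0.221] [0.764 0.253]
c1 [ 0.648 -0.037  0.022] [0. 0.] [ 0.653 -0.032] [ 0.65  -0.031]
c2 [ 0.649 -0.261  0.01 ] [0.0022 0.0022] [ 0.646 -0.263] [ 0.645 -0.269]
c3 [ 0.785 -0.27   0.02 ] [0.0011 0.0011] [ 0.789 -0.266] [ 0.786 -0.268]
c4 [ 0.787 -0.032  0.015] [0.0009 0.0009] [ 0.785 -0.035] [ 0.787 -0.032]
stand -0.009636264694690332 [ 0.64823285 -0.08131217] [[-0.008, 0.005], [-0.004, -0.005], [0.004, -0.005], [0.008, 0.006]]
seat [ 0.648 -0.081  0.262] [306. 155.] [310. 180.]
ptr [ 0.647 -0.179  0.312] [334. 155.] [324. 185.]
colbase [ 0.673 -0.217  0.016] [339. 254.] [332. 291.]
bar_bot [ 0.648 -0.081  0.345] [309. 126.] [312. 150.]
coltop [ 0.673 -0.217  0.66 ] [376.   0.] [359.  27.]
```

Call:
drive_tool([
  [0, 0, 0, -0.029, -0.0264, 0, 1],
  [0, 0, 0, -0.029, -0.0264, 0, 1],
  [0, 0, 0, -0.029, -0.0264, 0, 1],
  [0, 0, 0, -0.029, -0.0264, 0, 1],
  [0, 0, 0, -0.029, -0.0264, 0, 1],
  [0, 0, 0, -0.029, -0.0264, 0, 1],
  [0, 0, 0, -0.029, -0.0264, 0, 1],
  [0, 0, 0, -0.029, -0.0264, 0, 1],
])

```text
time: 1.97
tool_pos: [0.3342, 0.3955, 0.2315]
tcp_rot: [0.367, 3.12, 0.001]
wrist_force: [0.3, -0.0, 0.2]
width: 0.999
grip_force: 0.0
```

Call:
drive_tool([
  [0, 0, 0, -0.029, -0.0264, 0, 1],
  [0, 0, 0, -0.029, -0.0264, 0, 1],
  [0, 0, 0, -0.029, -0.0264, 0, 1],
  [0, 0, 0, -0.0085, -0.0357, 0, 1],
  [0, 0, 0, -0.0085, -0.0357, 0, 1],
  [0, 0, 0, -0.0085, -0.0357, 0, 1],
  [0, 0, 0, -0.0085, -0.0357, 0, 1],
  [0, 0, 0, -0.0085, -0.0357, 0, 1],
])

```text
time: 2.63
tool_pos: [0.3992, 0.1147, 0.2315]
tcp_rot: [0.367, 3.119, 0.0]
wrist_force: [0.8, -0.6, 0.6]
width: 1.002
grip_force: 0.0
```

Call:
drive_tool([
  [0, 0, 0, -0.0085, -0.0357, 0, 1],
  [0, 0, 0, -0.0085, -0.0357, 0, 1],
  [0, 0, 0, -0.0085, -0.0357, 0, 1],
  [0, 0, 0, -0.0085, -0.0357, 0, 1],
  [0, -4, -1, 0, 0, 0, 1],
  [0, -4, -1, 0, 0, 0, 1],
  [0, -4, -1, 0, 0, 0, 1],
  [0, 0, 0, 0, 0, 0, 1],
])

```text
time: 3.3
tool_pos: [0.3974, -0.0307, 0.2306]
tcp_rot: [0.268, 2.92, -0.037]
wrist_force: [-0.6, 0.6, -0.7]
width: 1.003
grip_force: 0.0
```

```bash
python3 - <<'E'
from h import *
p=cam('wrist'); s=status.read_state()
print(np.round(R.from_rotvec(s['tcp_rot']).as_matrix(),3).tolist(), np.round(s['tool_pos'],4), np.round(s['q'],3), np.round(s['wrist_force'],2))
print(np.round(p['mount'],3).tolist(), np.round(p['intrinsics'],0).tolist())
for t in ('valve_body','grip_end','eye_top'): print(t,[(round(m['score'],2),[int(x) for x in m['bbox']]) for m in masks_of(p,t)][:2])
for n,X in {'grip':(.419,-.032,.042),'hexR':(.563,-.058,.042),'eye':(.491,-.045,.117)}.items(): print(n,np.round(proj(p,np.array(X))))
cv2.imwrite('pics/w1.png',cv2.resize(p['color'][:,:,::-1],(800,600)))
E
```

```text
[[-0.962, 0.183, 0.204], [0.177, 0.983, -0.043], [-0.208, -0.005, -0.978]] [ 0.3981 -0.0305  0.2311] [-0.123 -0.447  2.269 -0.02   1.11  -1.504] [-0.56  0.26  0.3 ]
[[-0.001, 0.962, 0.272, 0.068], [1.0, 0.0, 0.001, -0.0], [0.001, 0.272, -0.962, -0.142], [0.0, 0.0, 0.0, 1.0]] [[280.0, 0.0, 254.0], [0.0, 280.0, 196.0], [0.0, 0.0, 1.0]]
valve_body [(0.56, [243, 147, 282, 269])]
grip_end [(0.63, [241, 146, 276, 268])]
eye_top [(0.79, [243, 145, 280, 268])]
grip [258. 160.]
hexR [258. 257.]
eye [258. 250.]
```

View pics/w1.png

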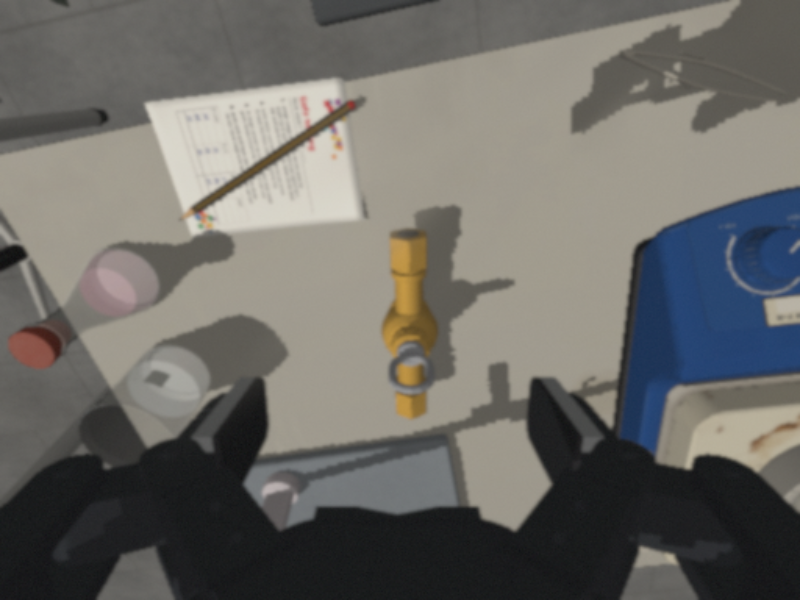

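The near hexagon shows at (261,161) px and the far one at (263,258). That is 3 to 5 px right of the prediction, so the grip point shifts about 3 mm to +y. I'm going down now.

Call:
drive_tool([
  [0, 0, 0, 0.0026, 0.00065, 0.027, 1],
  [0, 0, 0, 0.0026, 0.00065, 0.027, 1],
  [0, 0, 0, 0.0026, 0.00065, 0.027, 1],
  [0, 0, 0, 0.0026, 0.00065, 0.027, 1],
  [0, 0, 0, 0.0026, 0.00065, 0.027, 1],
  [0, 0, 0, 0.0026, 0.00065, 0.027, 1],
  [0, 0, 0, 0.0026, 0.00065, 0.027, 1],
  [0, 0, 0, 0.0026, 0.00065, 0.027, 1],
])

```text
time: 4.17
tool_pos: [0.4254, -0.0308, 0.0146]
tcp_rot: [0.266, 2.921, -0.036]
wrist_force: [0.7, 0.8, 0.0]
width: 1.001
grip_force: 0.0
```

```bash
python3 - <<'E'
from h import *
p=cam('wrist'); s=status.read_state(); M=R.from_rotvec(s['tcp_rot']).as_matrix()
print(np.round(s['tool_pos'],4),np.round(M,3).tolist(),np.round(s['wrist_force'],2),np.round(s['q'],2))
g=s['tool_pos']-.019*M[:,2]; print('grasp pt',np.round(g,4),np.round(proj(p,g)))
for t in ('valve_body',):print([(round(m['score'],2),[int(x) for x in m['bbox']]) for m in masks_of(p,t)][:2])
a=p['color'][:,:,::-1]; b=cam('side')['color'][190:310,160:330,::-1]
cv2.imwrite('pics/w2.png',np.hstack([cv2.resize(a,(440,330)),cv2.resize(b,(360,330)) if 0 else cv2.resize(b,(354,330))]))
E
```

```text
[ 0.4212 -0.0303  0.0094] [[-0.964, 0.181, 0.194], [0.177, 0.983, -0.042], [-0.198, -0.006, -0.98]] [-2.04 -0.9  -2.42] [-0.11 -0.07  2.45 -0.04  0.56 -1.48]
grasp pt [ 0.4175 -0.0295  0.028 ] [254. 248.]
[(0.66, [227, 227, 290, 327])]
```

View pics/w2.png

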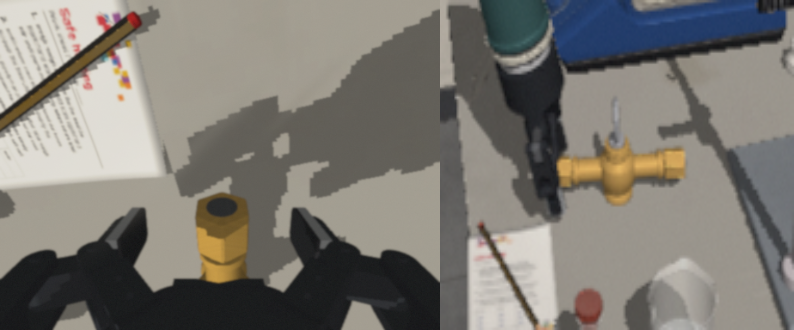

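Call:
drive_tool([
  [0, 0, 0, 0, 0, 0, 1],
  [0, 0, 0, 0, 0, 0, 1],
])

```text
time: 4.48
tool_pos: [0.4262, -0.0311, 0.0175]
tcp_rot: [0.266, 2.918, -0.036]
wrist_force: [0.2, -0.4, 0.4]
width: 1.0
grip_force: 0.0
```

```bash
python3 - <<'E'
from h import *
p=cam('wrist'); s=status.read_state(); M=R.from_rotvec(s['tcp_rot']).as_matrix()
print(np.round(s['tool_pos'],4),np.round(s['wrist_force'],2),M[:,2])
print('hole',onz(p,258,241,.034),'top edge front',onz(p,259,228+40,.050),'rear',onz(p,259,300,.050))
save(p,'w3.png')
c=np.array([.419,-.030,.034]); ex=np.array([.984,-.168,0])
for d in (-.013,.013):
  for z in (.018,.034,.050): print(d,z,np.round(proj(p,c+ex*d+[0,0,z-.034])))
cv2.imwrite('pics/w3.png',cv2.resize(p['color'][200:350,180:340,::-1],(640,600),interpolation=cv2.INTER_CUBIC))
E
```

```text
[ 0.4264 -0.0311  0.0178] [ 0.58 -0.61  0.09] [ 0.20718696 -0.04343454 -0.97733669]
hole [ 0.41202719 -0.02670375  0.034     ] top edge front [ 0.41429382 -0.02677678  0.05      ] rear [ 0.4333197  -0.03013951  0.05      ]
-0.013 0.018 [254. 213.]
-0.013 0.034 [253. 231.]
-0.013 0.05 [253. 254.]
0.013 0.018 [254. 253.]
0.013 0.034 [254. 273.]
0.013 0.05 [254. 298.]
```

View pics/w3.png

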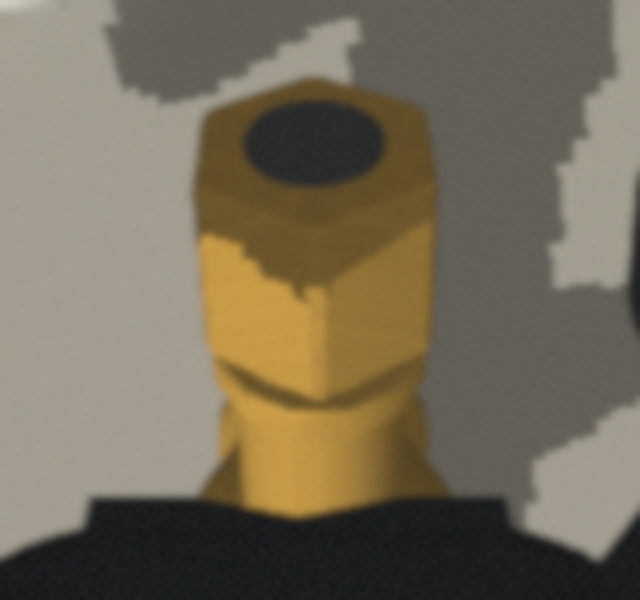

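The hexagon's hole is at (259,236) px and its top ridge runs along column 259. The grip point is therefore about 3 mm to +y of the tool, so I'll correct that and close.

Call:
drive_tool([
  [0, 0, 0, 0.0015, 0.003, 0.003, 1],
  [0, 0, 0, 0, 0, 0, 0.5],
  [0, 0, 0, 0, 0, 0, 0.4],
  [0, 0, 0, 0, 0, 0, 0.3],
  [0, 0, 0, 0, 0, 0, 0.2],
  [0, 0, 0, 0, 0, 0, 0.1],
  [0, 0, 0, 0, 0, 0, 0],
  [0, 0, 0, 0, 0, 0, 0],
], force=32)

```text
time: 5.2
tool_pos: [0.4239, -0.0278, 0.0125]
tcp_rot: [0.267, 2.921, -0.036]
wrist_force: [-0.9, 0.6, 3.5]
width: 0.322
grip_force: 33.2
```

Call:
drive_tool([
  [0, 0, 0, 0, 0, 0, 0],
  [0, 0, 0, 0, 0, 0, 0],
  [0, 0, 0, 0, 0, 0, 0],
  [0, 0, 0, 0, 0, 0, 0],
])

```text
time: 5.53
tool_pos: [0.4239, -0.0279, 0.0124]
tcp_rot: [0.267, 2.921, -0.036]
wrist_force: [-1.0, 0.5, 3.2]
width: 0.323
grip_force: 33.3
```

Call:
drive_tool([
  [0, 0, 0, -0.0006, 0, -0.003, 0],
  [0, 0, 0, -0.0012, 0, -0.006, 0],
  [0, 0, 0, -0.002, 0, -0.01, 0],
  [0, 0, 0, -0.0025, 0, -0.012, 0],
  [0, 0, 0, -0.0025, 0, -0.012, 0],
  [0, 0, 0, -0.0025, 0, -0.012, 0],
  [0, 0, 0, -0.0012, 0, -0.006, 0],
  [0, 0, 0, 0, 0, 0, 0],
], force=40)

```text
time: 6.2
tool_pos: [0.4245, -0.0276, 0.0761]
tcp_rot: [0.267, 2.919, -0.036]
wrist_force: [0.5, -1.1, -3.1]
width: 0.324
grip_force: 39.6
```

Call:
drive_tool([
  [0, 0, 0, 0, 0, 0, 0],
  [0, 0, 0, 0, 0, 0, 0],
])

```text
time: 6.37
tool_pos: [0.4226, -0.0274, 0.0737]
tcp_rot: [0.267, 2.923, -0.036]
wrist_force: [1.1, -0.9, -3.6]
width: 0.323
grip_force: 39.6
```

```bash
python3 - <<'E'
from h import *
s=status.read_state(); M=R.from_rotvec(s['tcp_rot']).as_matrix()
print(np.round(s['tool_pos'],4),np.round(s['wrist_force'],2),np.round(s['torque'],3),np.round(M,3).tolist(),s['grip_force'])
a=cam('scene')['color'][120:270,190:350,::-1]; b=cam('side')['color'][130:280,190:350,::-1]
cv2.imwrite('pics/l1.png',np.hstack([cv2.resize(x,(400,375),interpolation=cv2.INTER_CUBIC) for x in (a,b)]))
E
```

```text
[ 0.4226 -0.0274  0.0737] [ 1.11 -0.86 -3.64] [ 0.106  0.415 -0.025] [[-0.962, 0.182, 0.202], [0.177, 0.983, -0.043], [-0.206, -0.006, -0.979]] 39.57119280996267
```

View pics/l1.png

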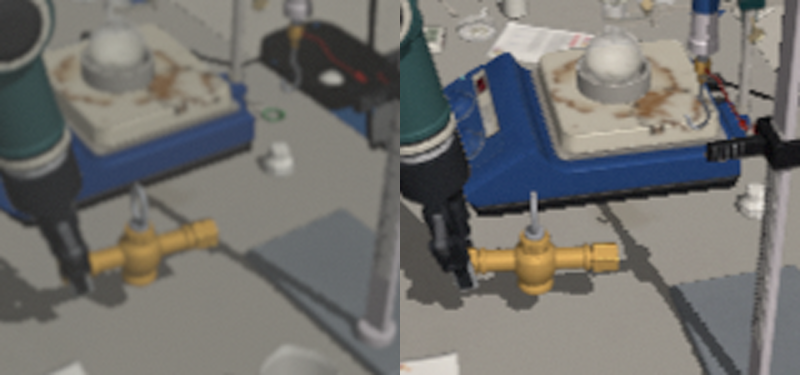

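The valve is held level (in side it lies flat and the eye is upright), and the weight is about 3.5 N. Next I'll turn it in line with the stand and go to the pose before the hook.

Call:
drive_tool([
  [-0.35, 0, -1.65, 0, 0, 0, 0],
  [-0.7, 0, -3.3, 0, 0, 0, 0],
  [-0.7, 0, -3.3, 0, 0, 0, 0],
  [-0.35, 0, -1.65, 0, 0, 0, 0],
  [0, 0, 0, -0.0049, -0.0023, -0.0037, 0],
  [0, 0, 0, -0.0098, -0.0045, -0.0074, 0],
  [0, 0, 0, -0.0098, -0.0045, -0.0074, 0],
  [0, 0, 0, -0.0098, -0.0045, -0.0074, 0],
])

```text
time: 7.13
tool_pos: [0.4533, -0.0439, 0.1087]
tcp_rot: [0.009, 2.932, -0.01]
wrist_force: [0.6, -0.2, -3.8]
width: 0.318
grip_force: 39.7
```

Call:
drive_tool([
  [0, 0, 0, -0.0098, -0.0045, -0.0074, 0],
  [0, 0, 0, -0.0098, -0.0045, -0.0074, 0],
  [0, 0, 0, -0.0098, -0.0045, -0.0074, 0],
  [0, 0, 0, -0.0098, -0.0045, -0.0074, 0],
  [0, 0, 0, -0.0098, -0.0045, -0.0074, 0],
  [0, 0, 0, -0.0098, -0.0045, -0.0074, 0],
  [0, 0, 0, -0.0098, -0.0045, -0.0074, 0],
  [0, 0, 0, -0.0049, -0.0023, -0.0037, 0],
])

```text
time: 7.8
tool_pos: [0.5141, -0.078, 0.179]
tcp_rot: [0.009, 2.93, -0.01]
wrist_force: [0.2, -0.6, -3.4]
width: 0.32
grip_force: 39.7
```

Call:
drive_tool([
  [0, 0, 0, 0, 0, 0, 0],
  [0, 0, 0, 0, 0, 0, 0],
  [0, 0, 0, 0, 0, 0, 0],
])

```text
time: 8.05
tool_pos: [0.5109, -0.0768, 0.1759]
tcp_rot: [0.008, 2.935, -0.008]
wrist_force: [0.4, -0.2, -3.4]
width: 0.321
grip_force: 39.7
```

```bash
python3 - <<'E'
from h import *
s=status.read_state(); M=R.from_rotvec(s['tcp_rot']).as_matrix(); t=s['tool_pos']
print(np.round(t,4),np.round(s['wrist_force'],2),np.round(M,3).tolist(),np.round(s['q'],2))
a=cam('scene');b=cam('side');w=cam('wrist'); e=t+np.array([.07,0,.0986]); print('eye est',e)
for p in (a,b,w): print(np.round(proj(p,e),1),np.round(proj(p,np.array([.648,-.082,.262])),1))
cv2.imwrite('pics/h1.png',np.hstack([cv2.resize(p['color'][105:225,245:365,::-1],(400,400),interpolation=cv2.INTER_CUBIC) for p in (a,b)]))
E
```

```text
[ 0.5109 -0.0768  0.1759] [ 0.37 -0.2  -3.43] [[-0.979, 0.006, 0.205], [0.005, 1.0, -0.006], [-0.205, -0.005, -0.979]] [-0.22 -0.13  2.14  0.05  0.93 -1.81]
eye est [ 0.58092537 -0.0767956   0.27453101]
[283.8 157.8] [306.5 155.2]
[282.2 178.3] [309.8 180.1]
[255.1 574.7] [245.5 568. ]
```

View pics/h1.png

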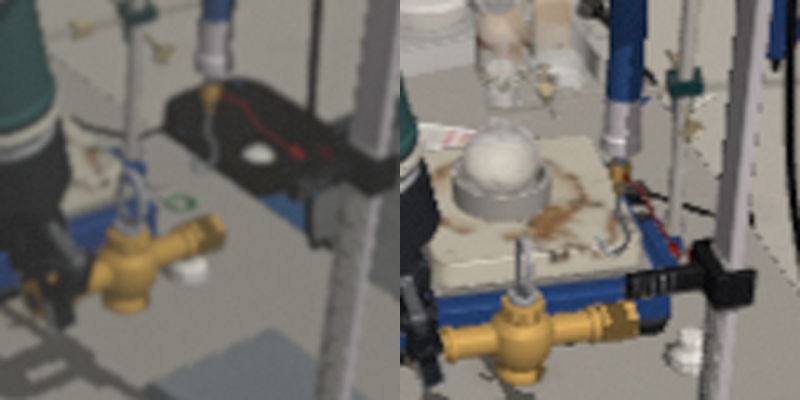

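The eye's top is at about (284,157) in scene and (282,178) in side, which matches the estimate within 1 px. The hook bow is at (306,155) and (309,180), with its tip to the left toward the robot. I'll raise to 21 mm over the seat, move forward 35 mm, then check.

Call:
drive_tool([
  [0, 0, 0, -0.0008, -0.0025, -0.0041, 0],
  [0, 0, 0, -0.0009, -0.0025, -0.0042, 0],
  [0, 0, 0, -0.0086, 0, 0.0018, 0],
  [0, 0, 0, -0.0086, 0, 0.0018, 0],
  [0, 0, 0, -0.0086, 0, 0.0018, 0],
  [0, 0, 0, -0.0086, 0, 0.0018, 0],
  [0, 0, 0, 0, 0, 0, 0],
  [0, 0, 0, 0, 0, 0, 0],
])

```text
time: 8.87
tool_pos: [0.5475, -0.0821, 0.1851]
tcp_rot: [0.008, 2.934, -0.009]
wrist_force: [-0.1, 0.6, -3.8]
width: 0.32
grip_force: 39.7
```

```bash
python3 - <<'E'
from h import *
s=status.read_state(); t=s['tool_pos']
print(np.round(t,4),np.round(s['wrist_force'],2))
a=cam('scene');b=cam('side'); e=t+np.array([.07,0,.0986]); print('eye est',e)
for p in (a,b): print(np.round(proj(p,e),1),np.round(proj(p,np.array([.647,-.082,.262])),1))
cv2.imwrite('pics/h2.png',np.hstack([cv2.resize(p['color'][y:y+50,275:325,::-1],(400,400),interpolation=cv2.INTER_CUBIC) for p,y in ((a,130),(b,150))]))
E
```

```text
[ 0.5475 -0.0821  0.1851] [-0.1   0.6  -3.83]
eye est [ 0.61750755 -0.0820959   0.28370341]
[297.3 151.2] [306.1 155.3]
[297.8 174.1] [309.4 180.1]
```

View pics/h2.png

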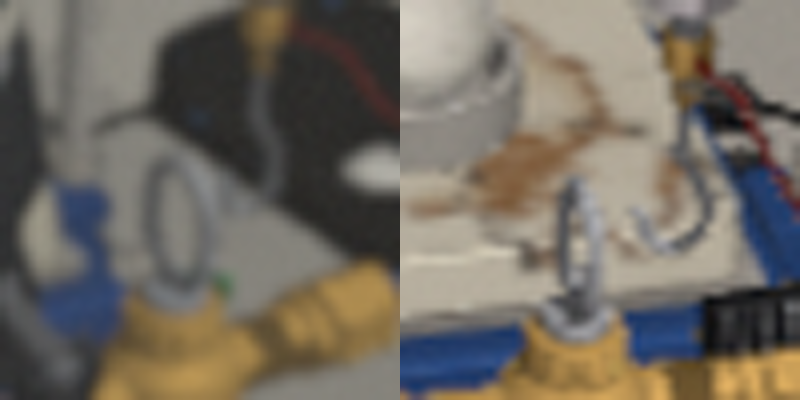

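Side shows the hook tip at (304,176) and the bow at (308,180), with the eye's top at (297,174). The relative distances agree with the plan, so I'll go forward 28.5 mm over the tip.

Call:
drive_tool([
  [0, 0, 0, -0.0035, 0, 0.0007, 0],
  [0, 0, 0, -0.0049, 0, 0.001, 0],
  [0, 0, 0, -0.0049, 0, 0.001, 0],
  [0, 0, 0, -0.0049, 0, 0.001, 0],
  [0, 0, 0, -0.0049, 0, 0.001, 0],
  [0, 0, 0, -0.0049, 0, 0.001, 0],
  [0, 0, 0, 0, 0, 0, 0],
  [0, 0, 0, 0, 0, 0, 0],
])

```text
time: 9.63
tool_pos: [0.5758, -0.0824, 0.1856]
tcp_rot: [0.008, 2.934, -0.009]
wrist_force: [0.4, 0.7, -3.2]
width: 0.319
grip_force: 39.7
```

```bash
python3 - <<'E'
from h import *
s=status.read_state(); t=s['tool_pos']
print(np.round(t,4),np.round(s['wrist_force'],2))
a=cam('scene');b=cam('side'); e=t+np.array([.07,0,.0986]); print('eye est',e)
for p in (a,b): print(np.round(proj(p,e),1))
cv2.imwrite('pics/h3.png',np.hstack([cv2.resize(p['color'][y:y+50,283:333,::-1],(400,400),interpolation=cv2.INTER_CUBIC) for p,y in ((a,130),(b,150))]))
E
```

```text
[ 0.5758 -0.0824  0.1856] [ 0.43  0.69 -3.17]
eye est [ 0.64580919 -0.08237245  0.28416209]
[306.5 147.8]
[309.4 172.5]
```

View pics/h3.png

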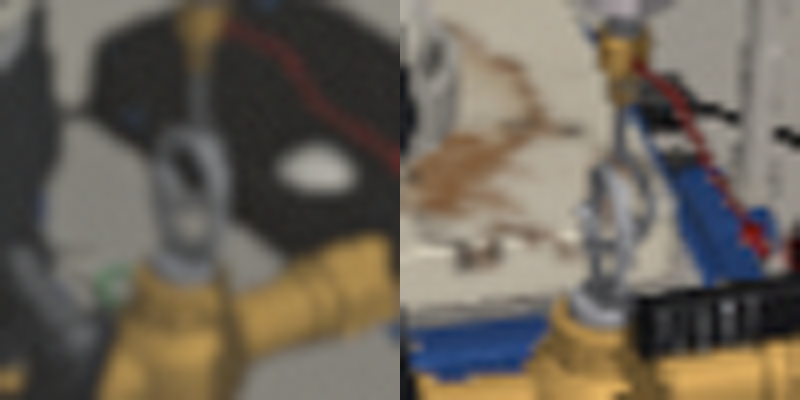

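The hook passes through the eye: in side its tip shows to the left of the ring and its back to the right. I'll lower slowly now.

Call:
drive_tool([
  [0, 0, 0, 0.0006, 0, 0.0029, 0],
  [0, 0, 0, 0.0006, 0, 0.0029, 0],
  [0, 0, 0, 0.0006, 0, 0.0029, 0],
  [0, 0, 0, 0.0006, 0, 0.0029, 0],
  [0, 0, 0, 0.0006, 0, 0.0029, 0],
  [0, 0, 0, 0.0004, 0, 0.002, 0],
  [0, 0, 0, 0.0004, 0, 0.002, 0],
  [0, 0, 0, 0.0004, 0, 0.002, 0],
])

```text
time: 10.4
tool_pos: [0.5757, -0.0825, 0.1645]
tcp_rot: [0.008, 2.933, -0.009]
wrist_force: [0.5, -0.0, -1.6]
width: 0.323
grip_force: 39.7
```

Call:
drive_tool([
  [0, 0, 0, 0.0004, 0, 0.002, 0],
  [0, 0, 0, 0.0004, 0, 0.002, 0],
  [0, 0, 0, 0.0004, 0, 0.002, 0],
  [0, 0, 0, 0.0004, 0, 0.002, 0],
  [0, 0, 0, 0.0004, 0, 0.002, 0],
  [0, 0, 0, 0.0004, 0, 0.002, 0],
  [0, 0, 0, 0.0004, 0, 0.002, 0],
  [0, 0, 0, 0.0004, 0, 0.002, 0],
])

```text
time: 11.07
tool_pos: [0.576, -0.0826, 0.1483]
tcp_rot: [0.008, 2.933, -0.009]
wrist_force: [-0.1, -0.6, -2.2]
width: 0.32
grip_force: 39.8
```

Call:
drive_tool([
  [0, 0, 0, 0, 0, 0, 0],
  [0, 0, 0, 0, 0, 0, 0],
  [0, 0, 0, 0, 0, 0, 0],
])

```text
time: 11.32
tool_pos: [0.5759, -0.0826, 0.1485]
tcp_rot: [0.008, 2.933, -0.009]
wrist_force: [-0.2, 0.2, -2.3]
width: 0.325
grip_force: 39.8
```

```bash
python3 - <<'E'
from h import *
s=status.read_state(); t=s['tool_pos']
print(np.round(t,4),np.round(s['wrist_force'],2),np.round(s['torque'],2))
a=cam('scene');b=cam('side'); e=t+np.array([.07,0,.0986]); print('eye est',e)
for p in (a,b): print(np.round(proj(p,e),1))
cv2.imwrite('pics/h4.png',np.hstack([cv2.resize(p['color'][y:y+100,273:373,::-1],(400,400),interpolation=cv2.INTER_CUBIC) for p,y in ((a,110),(b,130))]))
E
```

```text
[ 0.5759 -0.0826  0.1485] [-0.24  0.16 -2.3 ] [ 0.03  0.44 -0.01]
eye est [ 0.6459316  -0.08260674  0.24710092]
[305.6 160.5]
[308.7 185.5]
```

View pics/h4.png

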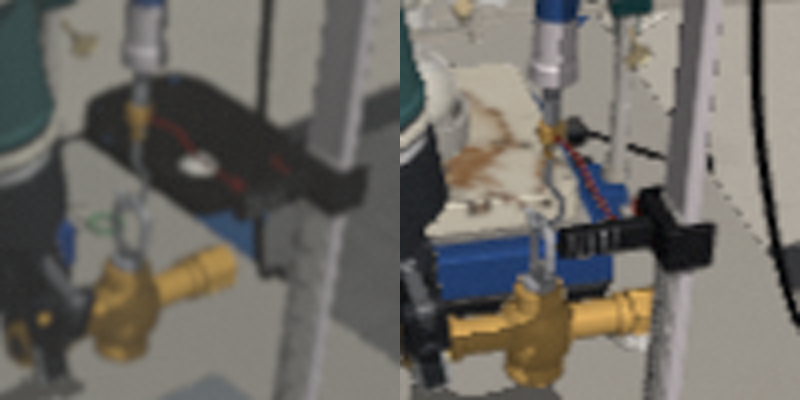

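The eye hangs in the hook and the spring has started to extend: the rod shows below the barrel and the red pointer is lower. I'll keep lowering.

Call:
drive_tool([
  [0, 0, 0, 0.0004, 0, 0.002, 0],
  [0, 0, 0, 0.0006, 0, 0.0029, 0],
  [0, 0, 0, 0.0006, 0, 0.0029, 0],
  [0, 0, 0, 0.0006, 0, 0.0029, 0],
  [0, 0, 0, 0.0006, 0, 0.0029, 0],
  [0, 0, 0, 0.0006, 0, 0.0029, 0],
  [0, 0, 0, 0.0006, 0, 0.0029, 0],
  [0, 0, 0, 0.0006, 0, 0.0029, 0],
])

```text
time: 12.08
tool_pos: [0.576, -0.0827, 0.1254]
tcp_rot: [0.008, 2.933, -0.009]
wrist_force: [-0.5, 0.2, -1.7]
width: 0.321
grip_force: 39.9
```

Call:
drive_tool([
  [0, 0, 0, 0.0006, 0, 0.0029, 0],
  [0, 0, 0, 0.0006, 0, 0.0029, 0],
  [0, 0, 0, 0.0006, 0, 0.0029, 0],
  [0, 0, 0, 0.0006, 0, 0.0029, 0],
  [0, 0, 0, 0.0006, 0, 0.0029, 0],
  [0, 0, 0, 0.0006, 0, 0.0029, 0],
  [0, 0, 0, 0.0006, 0, 0.0029, 0],
  [0, 0, 0, 0.0004, 0, 0.002, 0],
])

```text
time: 12.75
tool_pos: [0.5761, -0.0829, 0.1025]
tcp_rot: [0.008, 2.933, -0.009]
wrist_force: [0.3, 0.6, -0.9]
width: 0.323
grip_force: 40.1
```

Call:
drive_tool([
  [0, 0, 0, 0, 0, 0, 0],
  [0, 0, 0, 0, 0, 0, 0],
])

```text
time: 12.92
tool_pos: [0.576, -0.0828, 0.1027]
tcp_rot: [0.008, 2.933, -0.009]
wrist_force: [0.8, -0.4, -0.7]
width: 0.32
grip_force: 40.1
```

```bash
cat > f.py <<'E'
from h import *
F=[];T=[]
for i in range(14):
    p=read_camera('side'); s=status.read_state(); F.append(s['wrist_force']); T.append(s['torque'])
t=s['tool_pos']; F=np.array(F); T=np.array(T)
print(np.round(t,4),'F',F.mean(0).round(2),'sd',F.std(0).round(2),'T',T.mean(0).round(3),T.std(0).round(3),'ext est',round(.262-(t[2]+.0986),4))
E
python3 f.py
```

```text
[ 0.5761 -0.0829  0.1029] F [ 0.2  -0.12 -0.58] sd [0.46 0.51 0.43] T [0.002 0.183 0.008] [0.031 0.035 0.038] ext est 0.0605
```

Call:
drive_tool([
  [0, 0, 0, 0.0004, 0, 0.002, 0],
  [0, 0, 0, 0.0004, 0, 0.002, 0],
  [0, 0, 0, 0.0004, 0, 0.002, 0],
  [0, 0, 0, 0.0004, 0, 0.002, 0],
  [0, 0, 0, 0.0004, 0, 0.002, 0],
  [0, 0, 0, 0, 0, 0, 0],
  [0, 0, 0, 0, 0, 0, 0],
])

```text
time: 14.2
tool_pos: [0.576, -0.0829, 0.0924]
tcp_rot: [0.008, 2.934, -0.009]
wrist_force: [0.3, 0.0, -0.7]
width: 0.323
grip_force: 40.1
```

```bash
sed -i 's/range(14)/range(24)/' f.py; python3 f.py; python3 - <<'E'
from h import *
a=cam('scene');b=cam('side'); t=status.read_state()['tool_pos']; z=t[2]+.0986
for p in (a,b): print('seat',np.round(proj(p,np.array([.646,-.083,z])),1),'ptr',np.round(proj(p,np.array([.646,-.181,z+.05])),1))
cv2.imwrite('pics/h5.png',np.hstack([cv2.resize(p['color'][y:y+100,273:373,::-1],(400,400),interpolation=cv2.INTER_CUBIC) for p,y in ((a,125),(b,145))]))
E
```

```text
[ 0.5762 -0.0829  0.0927] F [ 0.2  -0.03 -0.42] sd [0.52 0.45 0.44] T [0.001 0.127 0.01 ] [0.025 0.033 0.029] ext est 0.0707
seat [304.3 178.9] ptr [331.1 181.2]
seat [307.8 204.3] ptr [322.1 211.4]
```

View pics/h5.png

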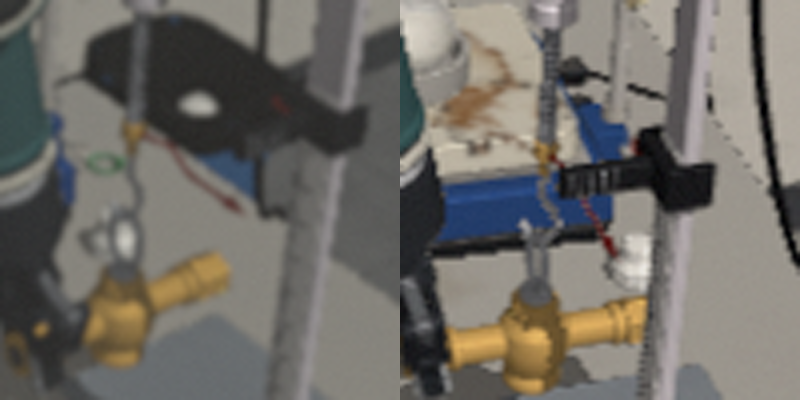

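Scene and side show the red pointer tip at about (333,178) and (326,208), well below the clip, with the spring coil visible and the valve level. I'll go 10 mm more and measure again.

Call:
drive_tool([
  [0, 0, 0, 0.0004, 0, 0.002, 0],
  [0, 0, 0, 0.0004, 0, 0.002, 0],
  [0, 0, 0, 0.0004, 0, 0.002, 0],
  [0, 0, 0, 0.0004, 0, 0.002, 0],
  [0, 0, 0, 0.0004, 0, 0.002, 0],
  [0, 0, 0, 0, 0, 0, 0],
  [0, 0, 0, 0, 0, 0, 0],
])

```text
time: 16.08
tool_pos: [0.5761, -0.0829, 0.0822]
tcp_rot: [0.008, 2.934, -0.009]
wrist_force: [-0.4, 0.1, -0.5]
width: 0.322
grip_force: 40.1
```

```bash
python3 f.py; cat > r.py <<'E'
from h import *
def red(p,box):
    x0,y0,x1,y1=box; c=p['color'].astype(int); m=(c[...,0]>1.7*c[...,1]+8)&(c[...,0]>1.5*c[...,2]+8)
    k=np.zeros_like(m); k[y0:y1,x0:x1]=m[y0:y1,x0:x1]; return k
if __name__=='__main__':
    for n in ('scene','side'):
        p=cam(n); k=red(p,(290,100,360,250)); c,l,st,ce=cv2.connectedComponentsWithStats(k.astype(np.uint8),connectivity=8)
        for i in range(1,c):
            if st[i,4]>1:
                ys,xs=np.where(l==i); print(n,'bbox',st[i,:5].tolist(),'lowest',ys.max(),xs[ys==ys.max()].tolist(),'right',xs.max(),ys[xs==xs.max()].tolist())
        for t in ('pointer_tip','reader_clip','reader_tab','reader_index'): print(n,t,[(round(m['score'],2),[int(x) for x in m['bbox']]) for m in masks_of(p,t)][:2])
E
python3 r.py
```

```text
[ 0.5763 -0.0829  0.0825] F [ 0.11 -0.04  0.07] sd [0.49 0.5  0.51] T [0.023 0.093 0.   ] [0.028 0.031 0.021] ext est 0.0809
scene pointer_tip [(0.58, [300, 129, 337, 184])]
scene reader_clip [(0.74, [330, 145, 365, 166])]
scene reader_tab [(0.82, [330, 143, 365, 169])]
scene reader_index [(0.83, [332, 145, 366, 168])]
side bbox [332, 180, 1, 4, 4] lowest 183 [332] right 332 [180, 181, 182, 183]
side bbox [310, 187, 2, 2, 2] lowest 188 [311] right 311 [188]
side bbox [320, 203, 3, 2, 3] lowest 204 [321, 322] right 322 [204]
side bbox [324, 208, 2, 4, 7] lowest 211 [325] right 325 [208, 209, 210, 211]
side pointer_tip [(0.57, [305, 154, 327, 208])]
side reader_clip [(0.71, [314, 175, 355, 199]), (0.52, [296, 15, 388, 311])]
side reader_tab [(0.85, [313, 175, 351, 198]), (0.45, [283, 207, 334, 249])]
side reader_index [(0.79, [314, 174, 353, 198])]
```

Call:
drive_tool([
  [0, 0, 0, 0.0004, 0, 0.002, 0],
  [0, 0, 0, 0, 0, 0, 0],
  [0, 0, 0, 0, 0, 0, 0.33],
  [0, 0, 0, 0, 0, 0, 0.34],
  [0, 0, 0, 0, 0, 0, 0.36],
  [0, 0, 0, 0, 0, 0, 0.38],
  [0, 0, 0, 0, 0, 0, 0.42],
  [0, 0, 0, 0, 0, 0, 0.46],
], force=20)

```text
time: 18.45
tool_pos: [0.5763, -0.083, 0.0804]
tcp_rot: [0.008, 2.933, -0.009]
wrist_force: [-0.1, 0.0, 0.5]
width: 0.458
grip_force: 0.0
```

```bash
python3 - <<'E'
from h import *
from r import red
s=status.read_state(); print(s['time'],s['width'],s['grip_force'],np.round(s['wrist_force'],2),s['tool_pos'])
for i in range(12):
    p=cam('side'); k=red(p,(316,195,335,230)); ys,xs=np.where(k); print((xs.max(),ys.max(),len(ys), round(ys.mean(),1)) if len(ys) else None,end=' ')
E
```

```text
18.45 0.45809708551385464 0.0 [-0.11  0.01  0.53] [ 0.57629369 -0.08298773  0.08043161]
(np.int64(325), np.int64(210), 8, np.float64(207.2)) (np.int64(325), np.int64(210), 9, np.float64(206.7)) (np.int64(325), np.int64(210), 9, np.float64(206.7)) (np.int64(325), np.int64(210), 9, np.float64(206.7)) (np.int64(325), np.int64(210), 9, np.float64(206.7)) (np.int64(325), np.int64(210), 9, np.float64(206.7)) (np.int64(325), np.int64(210), 9, np.float64(206.7)) (np.int64(325), np.int64(210), 9, np.float64(206.7)) (np.int64(325), np.int64(210), 9, np.float64(206.7)) (np.int64(325), np.int64(210), 9, np.float64(206.7)) (np.int64(325), np.int64(210), 9, np.float64(206.7)) (np.int64(325), np.int64(210), 9, np.float64(206.7))
```

The valve hangs still. I'll open further, back straight out toward the robot, then raise.

Call:
drive_tool([
  [0, 0, 0, 0, 0, 0, 0.6],
  [0, 0, 0, 0, 0, 0, 0.75],
  [0, 0, 0, 0, 0, 0, 0.75],
  [0, 0, 0, 0.0049, 0, -0.001, 0.75],
  [0, 0, 0, 0.0098, 0, -0.002, 0.75],
  [0, 0, 0, 0.0147, 0, -0.003, 0.75],
  [0, 0, 0, 0.0196, 0, -0.0041, 0.75],
  [0, 0, 0, 0.0196, 0, -0.0041, 0.75],
])

```text
time: 19.72
tool_pos: [0.5047, -0.0824, 0.0798]
tcp_rot: [0.008, 2.934, -0.009]
wrist_force: [0.1, -0.3, 0.3]
width: 0.754
grip_force: 0.0
```

Call:
drive_tool([
  [0, 0, 0, 0.0196, 0, -0.0041, 0.75],
  [0, 0, 0, 0.0196, 0, -0.0041, 0.75],
  [0, 0, 0, -0.004, 0, -0.0196, 0.5],
  [0, 0, 0, -0.008, 0, -0.0392, 0.35],
  [0, 0, 0, -0.008, 0, -0.0392, 0.35],
  [0, 0, 0, -0.008, 0, -0.0392, 0.35],
  [0, 0, 0, -0.008, 0, -0.0392, 0.35],
  [0, 0, 0, -0.008, 0, -0.0392, 0.35],
])

```text
time: 20.38
tool_pos: [0.4631, -0.0808, 0.3016]
tcp_rot: [0.008, 2.933, -0.009]
wrist_force: [0.8, -0.6, -0.5]
width: 0.352
grip_force: 0.0
```

Call:
drive_tool([
  [0, -4, 0, 0, -0.02, 0, 0.35],
  [0, -4, 0, 0, -0.03, 0, 0.35],
  [0, 0, 0, 0, -0.03, 0, 0.35],
  [0, 0, 0, 0, -0.03, 0, 0.35],
  [0, 0, 0, 0, -0.02, 0, 0.35],
  [0, 0, 0, 0, 0, 0, 0.35],
  [0, 0, 0, 0, 0, 0, 0.35],
])

```text
time: 20.97
tool_pos: [0.4628, -0.2115, 0.3002]
tcp_rot: [0.011, 2.795, -0.008]
wrist_force: [-0.1, -0.4, -0.2]
width: 0.348
grip_force: 0.0
```

```bash
python3 - <<'E'
from h import *
s=status.read_state(); t=s['tool_pos']; M=R.from_rotvec(s['tcp_rot']).as_matrix(); print(s['time'],np.round(t,4),np.round(M,3).tolist(),s['width'])
w=cam('wrist'); a=cam('scene'); b=cam('side')
for n,p in (('w',w),('a',a),('b',b)):
    for q in ('reader_tab','pointer_tip','valve_body'):
        r=masks_of(p,q); print(n,q,[(round(m['score'],2),[int(x) for x in m['bbox']]) for m in r][:2])
    np.save('pics/'+n+'.npy',p['color'])
    print(n,'pred tab',np.round(proj(p,np.array([.624,-.217,.312])),1),'ptr',np.round(proj(p,np.array([.646,-.18,.231])),1))
# tab end: side px ray + scene column plane
for u in (330,332,334):
    for r in (158,160.5,163):
        x,e=tri([ray(a,u,r),ray(b,313.5,190)]); print(u,r,np.round(x,3),np.round(e,4))
E
```

```text
20.9667 [ 0.4628 -0.2115  0.3002] [[-0.94, 0.009, 0.34], [0.007, 1.0, -0.007], [-0.34, -0.004, -0.94]] 0.3483705254106799
w reader_tab []
w pointer_tip [(0.5, [376, 324, 381, 328])]
w valve_body [(0.59, [327, 185, 367, 278])]
w pred tab [250.  389.4] ptr [284.2 315.7]
a reader_tab [(0.83, [332, 143, 365, 164]), (0.68, [301, 128, 329, 182])]
a pointer_tip [(0.56, [302, 126, 333, 181])]
a valve_body [(0.57, [274, 190, 327, 219])]
a pred tab [337.2 165.9] ptr [330.4 184.5]
b reader_tab [(0.78, [312, 175, 352, 198])]
b pointer_tip [(0.85, [306, 155, 328, 208])]
b valve_body [(0.72, [271, 207, 335, 246])]
b pred tab [319.8 196.2] ptr [321.6 214.8]
330 158 [ 0.614 -0.203  0.324] [0.0037 0.0037]
330 160.5 [ 0.615 -0.202  0.321] [0.001 0.001]
330 163 [ 0.615 -0.202  0.317] [0.0018 0.0018]
332 158 [ 0.611 -0.213  0.331] [0.0034 0.0034]
332 160.5 [ 0.611 -0.212  0.328] [0.0007 0.0007]
332 163 [ 0.611 -0.212  0.324] [0.0021 0.0021]
334 158 [ 0.607 -0.222  0.338] [0.003 0.003]
334 160.5 [ 0.607 -0.222  0.334] [0.0004 0.0004]
334 163 [ 0.607 -0.222  0.331] [0.0023 0.0023]
```

Call:
drive_tool([
  [0, 0, 0, -0.0102, 0, -0.0282, 0.35],
  [0, 0, 0, -0.0102, 0, -0.0282, 0.35],
  [0, 0, 0, -0.0102, 0, -0.0282, 0.35],
  [0, 0, 0, -0.0102, 0, -0.0282, 0.35],
  [0, 0, 0, 0, 0, 0, 0.35],
  [0, 0, 0, 0, 0, 0, 0.35],
])

```text
time: 22.07
tool_pos: [0.4646, -0.211, 0.4239]
tcp_rot: [0.006, 2.789, -0.013]
wrist_force: [0.3, -0.4, -0.4]
width: 0.349
grip_force: 0.0
```

```bash
python3 - <<'E'
from h import *
s=status.read_state(); t=s['tool_pos']; print(s['time'],np.round(t,4),s['width'])
w=cam('wrist'); np.save('pics/w.npy',w['color'])
for q in ('reader_tab','reader_clip','pointer_tip','valve_body','stand'):
    r=masks_of(w,q); print(q,[(round(m['score'],2),[int(x) for x in m['bbox']]) for m in r][:2])
    if q=='reader_tab' and r:
        m=r[0]['mask']
        for y in range(*[int(v) for v in r[0]['bbox'][1::2]],2):
            x=np.where(m[y])[0]
            if len(x): print((y,x.min(),x.max()),end=' ')
for n,X in dict(tab=(.624,-.217,.325),end=(.61,-.217,.325),clipface=(.66,-.217,.325),ptr=(.646,-.18,.231),colbase=(.673,-.217,.016)).items(): print(n,np.round(proj(w,np.array(X)),1))
g=w['color'].mean(2)
for y in range(260,384,8): print(y,' '.join('%3d'%v for v in g[y,190:330:4]))
E
```

```text
22.0667 [ 0.4646 -0.211   0.4239] 0.34882857984686116
reader_tab [(0.55, [235, 268, 279, 320])]
(268, np.int64(250), np.int64(254)) (270, np.int64(248), np.int64(256)) (272, np.int64(248), np.int64(257)) (274, np.int64(248), np.int64(257)) (276, np.int64(248), np.int64(257)) (278, np.int64(248), np.int64(257)) (280, np.int64(248), np.int64(257)) (282, np.int64(248), np.int64(257)) (284, np.int64(248), np.int64(257)) (286, np.int64(248), np.int64(257)) (288, np.int64(248), np.int64(257)) (290, np.int64(248), np.int64(257)) (292, np.int64(236), np.int64(270)) (294, np.int64(236), np.int64(271)) (296, np.int64(235), np.int64(271)) (298, np.int64(235), np.int64(274)) (300, np.int64(235), np.int64(277)) (302, np.int64(235), np.int64(273)) (304, np.int64(235), np.int64(271)) (306, np.int64(235), np.int64(270)) (308, np.int64(235), np.int64(270)) (310, np.int64(235), np.int64(270)) (312, np.int64(235), np.int64(270)) (314, np.int64(235), np.int64(270)) (316, np.int64(236), np.int64(270)) (318, np.int64(236), np.int64(270)) reader_clip [(0.84, [234, 266, 279, 320])]
pointer_tip [(0.6, [328, 
[... 1828 characters left out ...]
  30  32  33  34  34  34  35  32  34  33  32  35  33  35  32  33  33  33  33  33  32  33  34  32  32  32  31  34  31  34  36
356  32  30  33  32  34  35  31  34  34  34  32  36  35  33  35  32  36  32  33  34  35  34  33  34  34  35  33  34  34  34  34  33  32  33  33
364  37  32  34  31  34  34  32  32  33  34  33  32  34  37  34  34  33  34  35  34  33  34  33  35  35  35  33  34  35  33  34  35  34  34  33
372  34  34  33  33  33  32  35  34  34  34  35  33  35  33  33  31  32  34  35  33  35  35  35  36  35  33  35  35  35  33  34  30  33  34  32
380  35  35  34  32  33  31  32  33  32  34  34  33  30  33  35  33  35  34  35  33  34  32  34  33  32  35  34  34  32  33  35  34  34  34  34
```

```bash
python3 - <<'E'
from h import *
w=cam('wrist'); b=cam('side'); a=cam('scene'); s=status.read_state(); t=s['tool_pos']
print(t, w['T'][:3,3])
# dark tab end in side: rows extents at columns
g=b['color'].mean(2)
for y in range(182,200): print(y,' '.join('%3d'%v for v in g[y,308:345:2]))
for v in (267,268): 
  for c in ((313.5,194),(313.2,193)):
    x,e=tri([ray(w,252.5,v),ray(b,*c)]); print('end bottom',np.round(x,4),np.round(e,4))
# index (red) in wrist & side, pointer tip in all
from r import red
for n,p,box in (('w',w,(266,285,300,315)),('b',b,(316,170,345,200)),('a',a,(325,140,365,175)),('wp',w,(270,205,360,290)),('bp',b,(312,198,335,225)),('ap',a,(318,160,345,195))):
    ys,xs=np.where(red(p,box)); print(n,list(zip(xs.tolist(),ys.tolist()))[-14:])
E
```

```text
[ 0.46352506 -0.21028874  0.41975027] [ 0.35161879 -0.20943789  0.5288544 ]
182 111  81 162 167 146 132  73  58  66  64 107 134  20   8  21  23  74  99 137
183 115  80 131 168 148 139  89  61  67  66  91 124  28  12  16  24  42 128 142
184 117  76 127 158 132 139 111  67  62  59  64  62  27  26  10  26  24 121 149
185 116  77 109 122 122 118 106  67  37  26  26  29  25  30  14  19  23 103 140
186 105  66  88 111  64  40  23  29  27  38  33  37  35  30  16  19  22  48  78
187 102  52  26  25  25  28  34  34  60  58  29  24  23  22  12  15  23  29  23
188  91  69  35  29  46  40  50  28  95  47  22  25  21  24   4  14  27  36  23
189  74  77  55  28  57  38  53  26  66  44  22  23  27  21  18   9  21  22  22
190  83  75  51  18  47  40  61  20  65  42  19  23  21  22  17   7  24  24  22
191  93  82  56  25  46  41  56  22  58  33  20  18  32  41  13  12  17  23  18
192  82  89  57  23  39  44  49  25  50  50  57  73  90  96  23   9  21  25  23
193  79  85  51  28  35  62  67  39  59  94 119 144 144 143  70  13  23  19  22
194  76  83  52  43  40  86  70  64  63 115 143 145 144 145 108 
[... 276 characters left out ...]
 65  63  70  63  65 113 144 143 143 144 115  86  71  92 119
199  65  90  93  64  65  60  77  63  63 110 144 144 142 144 116  90 102 112 164
end bottom [ 0.6097 -0.213   0.3141] [0.003 0.003]
end bottom [ 0.6086 -0.2128  0.316 ] [0.0037 0.0037]
end bottom [ 0.6099 -0.2132  0.3148] [0.0025 0.0025]
end bottom [ 0.6088 -0.2129  0.3166] [0.0032 0.0032]
w [(272, 305), (273, 305), (274, 305), (275, 305), (269, 306), (270, 306), (271, 306), (272, 306), (273, 306), (274, 306), (275, 306), (270, 307), (271, 307), (272, 307)]
b [(332, 180), (332, 181), (332, 182), (332, 183)]
a []
wp []
bp [(321, 202), (322, 203), (322, 204), (324, 207), (324, 208), (325, 208), (324, 209), (325, 209), (325, 210)]
ap []
```

The wrist camera puts the tab at columns 248 to 257 with its free end at row 268, and the clip symmetric about column 252.5. That gives a tab grasp point of about (0.624, -0.215, 0.324).

Call:
drive_tool([
  [0, 0, 0, -0.0087, -0.0006, 0.0233, 0.35],
  [0, 0, 0, -0.0087, -0.0006, 0.0233, 0.35],
  [0, 0, 0, -0.0087, -0.0006, 0.0233, 0.35],
  [0, 0, 0, -0.0087, -0.0006, 0.0233, 0.35],
  [0, 0, 0, -0.0087, -0.0006, 0.0233, 0.35],
  [0, 0, 0, -0.0087, -0.0006, 0.0233, 0.35],
  [0, 0, 0, 0, 0, 0, 0.35],
  [0, 0, 0, 0, 0, 0, 0.35],
])

```text
time: 23.18
tool_pos: [0.5598, -0.2146, 0.3048]
tcp_rot: [0.007, 2.798, -0.006]
wrist_force: [-0.7, 0.2, 0.1]
width: 0.351
grip_force: 0.0
```

```bash
python3 - <<'E'
from h import *
s=status.read_state(); t=s['tool_pos']; M=R.from_rotvec(s['tcp_rot']).as_matrix(); print(s['time'],np.round(t,4),np.round(M,3).tolist(),s['width'])
d=np.array([.6305,-.215,.306])-t; print(np.round(M.T@d,4), d)
E
```

```text
23.1833 [ 0.5598 -0.2146  0.3048] [[-0.941, 0.005, 0.337], [0.004, 1.0, -0.005], [-0.337, -0.003, -0.941]] 0.3513756089030526
[-0.067  -0.      0.0227] [ 0.07070676 -0.00042098  0.00120331]
```

Call:
drive_tool([
  [0, 0, 0, -0.0112, 0, 0.0038, 0.35],
  [0, 0, 0, -0.0112, 0, 0.0038, 0.35],
  [0, 0, 0, -0.0112, 0, 0.0038, 0.35],
  [0, 0, 0, -0.0112, 0, 0.0038, 0.35],
  [0, 0, 0, -0.0112, 0, 0.0038, 0.35],
  [0, 0, 0, -0.0112, 0, 0.0038, 0.35],
  [0, 0, 0, 0, 0, 0, 0.35],
  [0, 0, 0, 0, 0, 0, 0.35],
])

```text
time: 23.85
tool_pos: [0.632, -0.2155, 0.3082]
tcp_rot: [0.006, 2.795, -0.009]
wrist_force: [0.2, -0.6, 0.4]
width: 0.351
grip_force: 0.0
```

Call:
drive_tool([
  [0, 0, 0, 0, 0, 0, 0.3],
  [0, 0, 0, 0, 0, 0, 0.25],
  [0, 0, 0, 0, 0, 0, 0.2],
  [0, 0, 0, 0, 0, 0, 0.15],
  [0, 0, 0, 0, 0, 0, 0.1],
  [0, 0, 0, 0, 0, 0, 0.05],
  [0, 0, 0, 0, 0, 0, 0],
  [0, 0, 0, 0, 0, 0, 0],
], force=20)

```text
time: 24.52
tool_pos: [0.6309, -0.2142, 0.3086]
tcp_rot: [0.006, 2.794, -0.005]
wrist_force: [-2.3, 5.2, 1.2]
width: 0.115
grip_force: 19.9
```

The tab is pinched (9.8 mm). I'll slide the clip down 80 mm, then measure index against pointer.

Call:
drive_tool([
  [0, 0, 0, 0.0014, 0.001, 0.0038, 0],
  [0, 0, 0, 0.0027, 0, 0.0075, 0],
  [0, 0, 0, 0.0027, 0, 0.0075, 0],
  [0, 0, 0, 0.0027, 0, 0.0075, 0],
  [0, 0, 0, 0.0027, 0, 0.0075, 0],
  [0, 0, 0, 0.0027, 0, 0.0075, 0],
  [0, 0, 0, 0.0027, 0, 0.0075, 0],
  [0, 0, 0, 0.0027, 0, 0.0075, 0],
])

```text
time: 25.18
tool_pos: [0.6309, -0.2141, 0.2477]
tcp_rot: [0.007, 2.795, -0.007]
wrist_force: [-2.4, 5.0, 2.6]
width: 0.116
grip_force: 20.3
```

Call:
drive_tool([
  [0, 0, 0, 0.0027, 0, 0.0075, 0],
  [0, 0, 0, 0.0027, 0, 0.0075, 0],
  [0, 0, 0, 0.0014, 0, 0.0038, 0],
  [0, 0, 0, 0, 0, 0, 0],
  [0, 0, 0, 0, 0, 0, 0],
  [0, 0, 0, 0, 0, 0, 0],
])

```text
time: 25.68
tool_pos: [0.6309, -0.2142, 0.2276]
tcp_rot: [0.007, 2.796, -0.006]
wrist_force: [-1.1, 6.4, -3.0]
width: 0.115
grip_force: 19.9
```

```bash
python3 - <<'E'
from h import *
s=status.read_state(); t=s['tool_pos']; print(s['time'],np.round(t,4),np.round(s['wrist_force'],2),s['width'])
for n,bx in (('scene',(318,150,360,200)),('side',(310,185,345,230)),('wrist',(150,150,460,384))):
    p=cam(n); np.save('pics/%s_s.npy'%n,p['color']); c=p['color'].astype(int)
    x0,y0,x1,y1=bx; ex=2*c[...,0]-c[...,1]-c[...,2]
    m=(ex>40); ys,xs=np.where(m[y0:y1,x0:x1]); print(n,len(ys),[(x+x0,y+y0,ex[y+y0,x+x0]) for x,y in zip(xs.tolist(),ys.tolist())][:45])
    for q in ('reader_index','pointer_tip'):
        r=masks_of(p,q); print(n,q,[(round(m['score'],2),[int(x) for x in m['bbox']]) for m in r][:2])
E
```

```text
25.6833 [ 0.6309 -0.2142  0.2276] [-1.09  6.36 -3.04] 0.11462263847766532
scene 108 [(322, 190, np.int64(42)), (323, 190, np.int64(57)), (324, 190, np.int64(62)), (325, 190, np.int64(63)), (326, 190, np.int64(65)), (327, 190, np.int64(50)), (320, 191, np.int64(41)), (321, 191, np.int64(63)), (322, 191, np.int64(83)), (323, 191, np.int64(102)), (324, 191, np.int64(108)), (325, 191, np.int64(110)), (326, 191, np.int64(103)), (327, 191, np.int64(80)), (328, 191, np.int64(46)), (318, 192, np.int64(49)), (319, 192, np.int64(53)), (320, 192, np.int64(70)), (321, 192, np.int64(102)), (322, 192, np.int64(119)), (323, 192, np.int64(124)), (324, 192, np.int64(126)), (325, 192, np.int64(126)), (326, 192, np.int64(118)), (327, 192, np.int64(90)), (328, 192, np.int64(49)), (318, 193, np.int64(78)), (319, 193, np.int64(77)), (320, 193, np.int64(89)), (321, 193, np.int64(115)), (322, 193, np.int64(128)), (323, 193, np.int64(128)), (324, 193, np.int64(128)), (325, 193, np.int64(126)), (326, 193, np.int64(120)), (327, 193, np.int64(95)), (328, 193, np.int64(58)), (318, 194, np.int64(99)), (319, 194, 
[... 2171 characters left out ...]
(141)), (392, 150, np.int64(141)), (393, 150, np.int64(145)), (394, 150, np.int64(147)), (395, 150, np.int64(148)), (396, 150, np.int64(149)), (397, 150, np.int64(149)), (398, 150, np.int64(153)), (399, 150, np.int64(156)), (400, 150, np.int64(162)), (401, 150, np.int64(162)), (402, 150, np.int64(163)), (403, 150, np.int64(168)), (404, 150, np.int64(165)), (405, 150, np.int64(168)), (406, 150, np.int64(168)), (407, 150, np.int64(168)), (408, 150, np.int64(168)), (409, 150, np.int64(165)), (410, 150, np.int64(161)), (411, 150, np.int64(161)), (412, 150, np.int64(157)), (413, 150, np.int64(156))]
wrist reader_index [(0.96, [239, 230, 269, 328])]
wrist pointer_tip [(0.65, [371, 210, 510, 317])]
```

```bash
python3 - <<'E'
from h import *
w=cam('wrist'); b=cam('side'); a=cam('scene'); s=status.read_state()
X=np.array([.648,-.18,.231])
for p in (b,a):
    J=np.array([(proj(p,X+d)-proj(p,X-d))/2 for d in np.eye(3)*.01]).T/10; print('px/mm',np.round(J,3).tolist(),proj(p,X))
# initial wrist view of index
W=np.eye(4); W[:3,:3]=R.from_rotvec([.006,2.789,-.013]).as_matrix(); W[:3,3]=[.4635,-.2103,.4198]
w0=dict(w); w0['T']=W@np.array(w['mount'])
for z in (.315,.324,.333): print(z,onz(w0,277,305,z),onz(w0,272,306,z))
print('tri idx0',tri([ray(w0,275,305.5),ray(b,332,181.5)]))
print('ptr tri: pred wrist now',proj(w,X), proj(w,X+[0,-.006,0]))
c=w['color'].astype(int)
m=(c[...,0]>2.0*c[...,1])&(c[...,0]>1.8*c[...,2])&(c[...,0]>60)
n,l,st,ce=cv2.connectedComponentsWithStats(m.astype(np.uint8),connectivity=8)
print([(st[i].tolist(),ce[i].round(1).tolist()) for i in range(1,n) if st[i,4]>3])
c=a['color'].astype(int); m=(c[...,0]>1.7*c[...,1])&(c[...,0]>1.6*c[...,2])&(c[...,0]>45); ys,xs=np.where(m[150:200,300:365]); print('scene red',[(x+300,y+150) for x,y in zip(xs.tolist(),ys.tolist())])
E
```

```text
px/mm [[0.42, -0.145, 0.028], [-0.064, -0.261, -0.35]] [322.47369775 214.62855042]
px/mm [[0.317, -0.273, 0.04], [-0.131, -0.201, -0.34]] [331.00702189 184.19675336]
0.315 [ 0.68282802 -0.18308878  0.315     ] [ 0.68514603 -0.1895776   0.315     ]
0.324 [ 0.66887685 -0.1841861   0.324     ] [ 0.67109738 -0.19040203  0.324     ]
0.333 [ 0.65492568 -0.18528341  0.333     ] [ 0.65704872 -0.19122645  0.333     ]
tri idx0 (array([ 0.66137716, -0.18804726,  0.32691554]), [np.float64(0.0023631927958477805), np.float64(0.0023631927958477094)])
ptr tri: pred wrist now [314.49177306 270.15993938] [304.06911624 270.16620859]
[([369, 283, 124, 21, 557], [434.5, 292.4])]
scene red []
```

Call:
drive_tool([
  [0, 0, 0, 0, 0, 0, 0.15],
  [0, 0, 0, 0, 0, 0, 0.2],
  [0, 0, 0, 0, 0, 0, 0.25],
  [0, 0, 0, 0.0094, 0, -0.0034, 0.25],
  [0, 0, 0, 0.0188, 0, -0.0068, 0.25],
  [0, 0, 0, 0.0235, 0, -0.0085, 0.25],
  [0, 0, 0, 0.0235, 0, -0.0085, 0.25],
  [0, 0, 0, 0, 0, 0, 0.25],
])

```text
time: 26.95
tool_pos: [0.5475, -0.2145, 0.228]
tcp_rot: [0.009, 2.796, -0.009]
wrist_force: [0.2, 0.1, 0.1]
width: 0.252
grip_force: 0.0
```

Call:
drive_tool([
  [0, 0, 0, -0.0068, 0, -0.0188, 0.25],
  [0, 0, 0, -0.0068, 0, -0.0188, 0.25],
  [0, 0, 0, -0.0068, 0, -0.0188, 0.25],
  [0, -6, 0, -0.0068, 0, -0.0188, 0.25],
  [0, -6, 0, 0, 0, 0, 0.25],
  [0, -6, 0, 0, 0, 0, 0.25],
  [0, -6, 0, 0, 0, 0, 0.25],
  [0, -6, 0, 0, 0, 0, 0.25],
])

```text
time: 27.62
tool_pos: [0.5589, -0.1921, 0.3231]
tcp_rot: [0.061, 2.306, -0.044]
wrist_force: [0.2, 0.9, -0.5]
width: 0.249
grip_force: 0.0
```

Call:
drive_tool([
  [0, 0, 0, 0, 0, 0, 0.25],
  [0, 0, 0, 0, 0, 0, 0.25],
  [0, 0, 0, 0, 0, 0, 0.25],
])

```text
time: 27.87
tool_pos: [0.5609, -0.1906, 0.3258]
tcp_rot: [0.046, 2.308, -0.045]
wrist_force: [-0.3, -0.7, 0.6]
width: 0.252
grip_force: 0.0
```

```bash
python3 - <<'E'
from h import *
s=status.read_state(); t=s['tool_pos']; M=R.from_rotvec(s['tcp_rot']).as_matrix(); print(s['time'],np.round(t,4),np.round(M,3).tolist(),np.round(s['q'],2))
w=cam('wrist'); np.save('pics/w5.npy',w['color']); np.save('pics/w5T.npy',w['T'])
X=np.array([.648,-.18,.231]); J=np.array([(proj(w,X+d)-proj(w,X-d))/2 for d in np.eye(3)*.01]).T/10; print(proj(w,X),np.round(J,3).tolist())
c=w['color'].astype(int)
m=(c[...,0]>1.7*c[...,1])&(c[...,0]>1.6*c[...,2])&(c[...,0]>50)
n,l,st,ce=cv2.connectedComponentsWithStats(m.astype(np.uint8),connectivity=8)
for i in range(1,n):
    if st[i,4]>3:
        print(st[i].tolist(),ce[i].round(1).tolist()); x0=st[i,0]; print([(x,np.where(l[:,x]==i)[0].min(),np.where(l[:,x]==i)[0].max()) for x in range(x0,min(x0+st[i,2],x0+14))])
for q in ('reader_index','pointer_tip','reader_tab'):
    r=masks_of(w,q); print(q,[(round(m['score'],2),[int(x) for x in m['bbox']]) for m in r][:2])
E
```

```text
27.8667 [ 0.5609 -0.1906  0.3258] [[-0.672, 0.048, 0.739], [0.019, 0.999, -0.048], [-0.74, -0.018, -0.672]] [-0.59 -0.38  2.25  0.68  0.63 -2.55]
[271.48597467 177.50807323] [[-0.007, 1.025, 0.009], [0.518, -0.008, 0.886]]
[281, 181, 89, 14, 187] [320.1, 186.6]
[(281, np.int64(184), np.int64(184)), (282, np.int64(183), np.int64(184)), (283, np.int64(183), np.int64(184)), (284, np.int64(183), np.int64(184)), (285, np.int64(182), np.int64(185)), (286, np.int64(182), np.int64(185)), (287, np.int64(182), np.int64(185)), (288, np.int64(182), np.int64(185)), (289, np.int64(182), np.int64(185)), (290, np.int64(182), np.int64(186)), (291, np.int64(181), np.int64(186)), (292, np.int64(181), np.int64(186)), (293, np.int64(182), np.int64(186)), (294, np.int64(183), np.int64(185))]
[243, 194, 24, 6, 98] [254.4, 196.0]
[(243, np.int64(195), np.int64(197)), (244, np.int64(194), np.int64(197)), (245, np.int64(194), np.int64(197)), (246, np.int64(194), np.int64(197)), (247, np.int64(194), np.int64(197)), (248, np.int64(194), np.int64(197)), (249, np.int64(194), np.int64(197)), (250, np.int64(194), np.int64(197)), (251, np.int64(194), np.int64(197)), (252, np.int64(194), np.int64(197)), (253, np.int64(194), np.int64(197)), (254, np.int64(194), np.int64(197)), (255, np.int64(194), np.int64(197)), (256, np.int64(194), np.int64(197))]
reader_index [(0.59, [215, 161, 266, 217]), (0.3, [332, 1, 398, 142])]
pointer_tip [(0.58, [278, 132, 404, 297])]
reader_tab [(0.88, [214, 161, 268, 221])]
```

Now the wrist camera shows the pointer tip at (281,184) and the index tip at (266,196). The image is upside down, so larger rows are higher. Joint 6 is at its range limit, so I'll turn back now and take a second view to resolve depth.

Call:
drive_tool([
  [0, 6, 0, 0, 0, 0, 0.25],
  [0, 6, 0, 0, 0, 0, 0.25],
  [0, 6, 0, 0, 0, 0, 0.25],
  [0, 6, 0, 0, 0, 0, 0.25],
  [0, 6, 0, 0.01, 0, -0.02, 0.25],
  [0, 0, 0, 0.01, 0, -0.03, 0.25],
  [0, 0, 0, 0.02, 0, -0.03, 0.25],
  [0, 0, 0, 0, 0, 0, 0.25],
])

```text
time: 28.73
tool_pos: [0.497, -0.187, 0.3936]
tcp_rot: [0.064, 2.825, -0.039]
wrist_force: [0.7, 0.2, 1.2]
width: 0.257
grip_force: 0.0
```

Call:
drive_tool([
  [0, 0, 0, 0, 0, 0, 0.25],
  [0, 0, 0, 0, 0, 0, 0.25],
])

```text
time: 28.9
tool_pos: [0.4969, -0.1862, 0.3865]
tcp_rot: [0.066, 2.832, -0.034]
wrist_force: [-0.3, -0.8, -0.2]
width: 0.252
grip_force: 0.0
```

```bash
cat > v.py <<'E'
from h import *
import sys
s=status.read_state(); t=s['tool_pos']; M=R.from_rotvec(s['tcp_rot']).as_matrix(); print(s['time'],np.round(t,4),np.round(M,3).tolist(),np.round(s['q'],3))
w=cam('wrist'); np.save('pics/%s.npy'%sys.argv[1],w['color']); np.save('pics/%sT.npy'%sys.argv[1],w['T'])
X=np.array([.648,-.18,.231]); J=np.array([(proj(w,X+d)-proj(w,X-d))/2 for d in np.eye(3)*.01]).T/10; print(proj(w,X),np.round(J,3).tolist())
c=w['color'].astype(int)
m=(c[...,0]>1.5*c[...,1])&(c[...,0]>1.5*c[...,2])&(c[...,0]>50)
n,l,st,ce=cv2.connectedComponentsWithStats(m.astype(np.uint8),connectivity=8)
for i in range(1,n):
    if st[i,4]>8 and 200<st[i,0]<360:
        print(st[i].tolist(),ce[i].round(1).tolist()); x0=st[i,0]; r=lambda x:(x,int(np.where(l[:,x]==i)[0].min()),int(np.where(l[:,x]==i)[0].max())) if (l[:,x]==i).any() else x
        print([r(x) for x in range(x0,x0+min(14,st[i,2]))],[r(x) for x in range(x0+st[i,2]-5,x0+st[i,2])])
E
python3 v.py w6
```

```text
28.9 [ 0.4969 -0.1862  0.3865] [[-0.952, 0.049, 0.303], [0.042, 0.999, -0.03], [-0.304, -0.016, -0.952]] [-0.48  -0.271  1.888  0.12   1.238 -2.027]
[266.90391221 247.17528695] [[0.019, 0.764, 0.016], [0.56, -0.019, 0.537]]
[245, 260, 18, 6, 63] [253.7, 262.0]
[(245, 262, 262), (246, 261, 263), (247, 261, 263), (248, 261, 263), (249, 260, 263), (250, 260, 263), (251, 260, 263), (252, 260, 263), (253, 260, 263), (254, 260, 263), (255, 260, 263), (256, 260, 263), (257, 260, 264), (258, 261, 265)] [(258, 261, 265), (259, 262, 265), (260, 262, 264), (261, 262, 264), (262, 263, 263)]
```

```bash
python3 - <<'E'
import numpy as np
c=np.load('pics/w6.npy').astype(int); ex=2*c[...,0]-c[...,1]-c[...,2]
for y in range(238,272): print(y,' '.join('%3d'%v for v in ex[y,242:300:2]))
E
```

```text
238   7  13  13  11  12  15  20  28  28  26  25  29  27  29  28  24  12  -1   2   2  -1   1   1  13  24  26  25  27  26
239   5  14  12  11  13  12  22  27  29  27  26  28  27  27  28  25  11   2  -2   1   0  -1   0   6  19  22  23  24  26
240   3  13  12  12  13  10  21  29  28  28  26  29  26  27  28  28  12  -1   1   3   1   0  -1   3  11  16  15  15  23
241   2  14  12  12  13  13  19  25  28  28  27  27  28  26  30  26  12   0  -2  -1  -1  -2  -1   1   2   2   4   6  18
242   1  12  11  11  13  11  20  25  27  27  26  28  28  26  27  26  13  -2   1   0  -1  -1   1  -1   2  -3  -4  -4  11
243   3  10  12  13  12  12  22  27  27  26  27  27  29  26  26  28  13  -4   1   0   0   0   2  -1  -4  -5  -2  -2   2
244   1   9  11  13  13  13  23  27  29  26  26  26  29  27  26  24  11  -1   0  -1   0  -2  -1  -1  -1  -6  -4  -5  -3
245  -2  10  12  12  14  10  23  29  27  27  29  27  27  25  29  24  11  -3   2  -2   1   1   0   1   0  -5  -5  -2  -8
246   1   9  12  12  11  11  20  28  26  29  28  28  27  28  26  26  12  -2   2   0   0   1  -1   0  -2  -3  -6  -6  -8
247  -1  12  12  14 
[... 2279 characters left out ...]
   1  -2   0   0  25  24  13   9   8   9   8   6   1   1  -1  -2   0  -1   2   0  -6  -4  -4  -5  -7
267   0  -1   2  -5   3   3  -2   4   8   7   6   7   6   6   7   6   2  -2   0  -1  -1   0  -1  -3  -7  -4  -9  -4   0
268  -2   2   0   1   0  -1   0  -4   3   6   7   9   7   8   6   6   3   3  -2  -3   1   1  -1  -4  -4  -3  -4  -8  -1
269   0   1  -3  -1  -5   3   0  -1   4   6   9   7   6   9   7   8   2   0  -2   0   1   0  -1  -7  -3 -10 -10  -5  -5
270   0  -3  -5  -4  -3  -1  -1  -2   1   7   6   9   9   6   8   8   4  -2  -2   2  -1   0   2  -3  -4  -3  -6  -9  -7
271  -2  -4  -1   0  -2  -4  -1   0   1   6  10   6   7   6   8   7   6  -3   4   3  -2  -2  -4  -7  -4  -6  -2  -4  -5
```

Call:
drive_tool([
  [0, 0, 0, 0, 0, 0, 0.9],
  [0, 0, 0, 0, 0, 0, 0.9],
  [0, 0, 0, 0, 0, 0, 0.9],
  [0, 0, 0, 0, 0, 0, 0.9],
])

```text
time: 29.28
tool_pos: [0.4966, -0.1857, 0.3859]
tcp_rot: [0.065, 2.833, -0.032]
wrist_force: [-1.2, 0.0, -1.2]
width: 0.806
grip_force: 0.0
```

```bash
python3 v.py w7; python3 - <<'E'
import numpy as np
for f,(y0,y1,x0,x1) in (('w7',(246,270,254,292)),('w5',(178,202,258,296))):
    c=np.load('pics/%s.npy'%f).astype(int); ex=2*c[...,0]-c[...,1]-c[...,2]; print(f,x0)
    for y in range(y0,y1): print(y,' '.join('%3d'%v for v in ex[y,x0:x1]))
E
```

```text
29.2833 [ 0.4966 -0.1857  0.3859] [[-0.952, 0.048, 0.302], [0.041, 0.999, -0.029], [-0.303, -0.015, -0.953]] [-0.48  -0.271  1.889  0.12   1.239 -2.027]
[266.38381057 247.8904203 ] [[0.019, 0.764, 0.016], [0.56, -0.019, 0.538]]
[276, 254, 13, 3, 24] [281.6, 254.9]
[(276, 255, 255), (277, 255, 255), (278, 254, 255), (279, 254, 255), (280, 254, 256), (281, 254, 256), (282, 254, 256), (283, 254, 256), (284, 254, 255), (285, 255, 255), (286, 255, 255), (287, 255, 255), (288, 255, 255)] [(284, 254, 255), (285, 255, 255), (286, 255, 255), (287, 255, 255), (288, 255, 255)]
[301, 254, 9, 1, 9] [305.0, 254.0]
[(301, 254, 254), (302, 254, 254), (303, 254, 254), (304, 254, 254), (305, 254, 254), (306, 254, 254), (307, 254, 254), (308, 254, 254), (309, 254, 254)] [(305, 254, 254), (306, 254, 254), (307, 254, 254), (308, 254, 254), (309, 254, 254)]
[245, 261, 18, 6, 67] [253.2, 262.9]
[(245, 262, 263), (246, 261, 264), (247, 261, 264), (248, 261, 264), (249, 261, 264), (250, 261, 264), (251, 261, 264), (252, 261, 264), (253, 261, 264), (254, 261, 264), (255, 261, 264), (256, 261, 265), (257, 261,
[... 6911 characters left out ...]
   7   9   7   8  11   6  10   7   8   6   8   7   9   7   8   7   8   7   6
198  87 144 172 182 170 149 123  94  74  51  31  18  12   9   9  10   9   7   7   9   7   7   9   7   7   5   8   7   6   6   7   8   7   7   7   5   8   6
199  57 113 146 145 127  93  62  41  28  20  13  11   8  10   7  10   9   5   6   7   9   5   4   8   5   7   8   7   5   6   6   8   4   8   7   6   8   8
200  29  65  82  80  62  38  21  14  11   8   7   9   8   7   8   8   5   7   9   9   9  10   8   8   7   8   7   9   8   6   9   9   8   8   7   6   7   8
201  10  19  26  26  22  13  10   7   9  10   7   8   7   5   6   5   6   8   6   8   6   9   8   8   7  10   8   7   9   8   6   7   6   6   8   7   7   9
```

```bash
python3 - <<'E'
from h import *
w=cam('wrist'); b=cam('side')
P={}
for f in ('w5','w7'): P[f]=dict(w); P[f]['T']=np.load('pics/%sT.npy'%f)
pt=dict(w5=(278.5,183.7),w7=(272.5,254.9)); ix=dict(w5=(267.5,196.9),w7=(263.5,263.8))
for n,q in (('ptr',pt),('idx',ix)):
    r=[ray(P[f],*q[f]) for f in q]; x,e=tri(r); print(n,np.round(x,4),np.round(e,4))
    for f in q: print(f,proj(P[f],x),q[f])
x,e=tri([ray(P[f],*pt[f]) for f in pt]+[ray(b,326.3,211.3)]); print('ptr+side',x,e)
print('proj ptr side',proj(b,tri([ray(P[f],*pt[f]) for f in pt])[0]),'idx',proj(b,tri([ray(P[f],*ix[f]) for f in ix])[0]))
c=b['color'].astype(int); ex=2*c[...,0]-c[...,1]-c[...,2]
for y in range(200,218): print(y,' '.join('%3d'%v for v in ex[y,316:336]))
E
```

```text
ptr [ 0.6617 -0.1725  0.2303] [0.0003 0.0003]
w5 [278.79380103 183.68070096] (278.5, 183.7)
w7 [272.27686627 254.92038043] (272.5, 254.9)
idx [ 0.6627 -0.1842  0.2448] [0.0002 0.0002]
w5 [267.30739389 196.90783798] (267.5, 196.9)
w7 [263.64859958 263.79155375] (263.5, 263.8)
ptr+side [ 0.65962315 -0.17239838  0.23216015] [np.float64(0.0007228568645735733), np.float64(0.0002519726339937255), np.float64(0.0004874027789721612)]
proj ptr side [327.09772791 212.03322425] idx [329.70230273 209.89374901]
200 -80 -76 -73  17  34 -35 -37 -22 -13   1  12  19  18  18  19  19  18  18  18  19
201 -14 -11  -6  46  76  41  -6  -4   0  14  18  19  17  18  17  18  20  16  18  17
202  -6   1  -1   2  62  71  25  -1   3  15  18  15  19  18  17  18  17  17  18  17
203  -4  -4   0  -3  39  78  80   1  13  18  18  19  18  18  16  17  15  17  16  15
204  -2   0  -2   2  -1  62  71  15  13  19  20  18  16  12  17  18  20  18  20  15
205   9   7  10   8   8  32  64  46  21  18  20  18  16  16  17  19  21  19  19  16
206  17  18  19  18  17  18  35  79  42  23  19  19  16  15  19  17  16  18  16  14
207  18  
[... 214 characters left out ...]
  28   3   1   1  -2  -2   5
210  18  17  19  18  20  19  18  29 101 148  63  24  32  78  -1   1   4  -2   0   2
211  20  17  17  21  18  15  19  15  28  76  83  39  51 111   4   4   2   2  -3   0
212  17  19  19  18  17  18  16  15   9  28  57  57  60  80  13  -1  -2   0   2  -5
213  20  17  19  17  19  16  15  20  15  10  24  24  30  69  47   1  -2   2   3  -1
214  18  17  20  19  18  17  17  16  14   9  11  12  13  30  45   0   1   3   1  -2
215  16  16  18  14  18  17  14   8   8   7  -4  -1  -3   1  -1  -1  -1 -10   0  -2
216  10   7   6   5  -1   0   0  -1   3  -2  -4  -3  -3  -6  -4  -1  -4  -6   4   0
217  -3  -3   0  -1  -2  -1  -1  -2  -5  -1  -2  -3  -2  -1  -2  -4   4  -6   3  -6
```

Pointer and index tips triangulate to the same depth, with the pointer at z = 0.230 (extension about 0.082) and the index at z = 0.245. The clip therefore needs about 14 mm more, so I'll regrasp the tab.

```bash
cat > g.py <<'E'
from h import *
import sys
s=status.read_state(); t=s['tool_pos']; M=R.from_rotvec(s['tcp_rot']); G=R.from_rotvec([.009,2.796,-.009])
d=np.array(eval(sys.argv[1]))-t; r=(M.inv()*G).as_rotvec(degrees=True)
print(s['time'],'turn',r.round(2),'shift after turn',G.inv().apply(d).round(4),'now',np.round(t,4),np.round(s['q'],3),np.round(s['wrist_force'],1),s['width'])
E
python3 g.py .548,-.2142,.2276
```

```text
29.4333 turn [-1.34 -2.12 -2.04] shift after turn [ 0.0053 -0.0272  0.1672] now [ 0.4966 -0.1858  0.3865] [-0.48  -0.272  1.888  0.12   1.239 -2.027] [-0.2  0.1  0.2] 0.8970340914030269
```

Call:
drive_tool([
  [-1.34, -2.12, -2.04, 0, 0, 0, 0.35],
  [0, 0, 0, 0.0008, -0.0039, 0.0239, 0.35],
  [0, 0, 0, 0.0008, -0.0039, 0.0239, 0.35],
  [0, 0, 0, 0.0008, -0.0039, 0.0239, 0.35],
  [0, 0, 0, 0.0008, -0.0039, 0.0239, 0.35],
  [0, 0, 0, 0.0008, -0.0039, 0.0239, 0.35],
  [0, 0, 0, 0.0008, -0.0039, 0.0239, 0.35],
  [0, 0, 0, 0.0008, -0.0039, 0.0239, 0.35],
])

```text
time: 30.1
tool_pos: [0.5482, -0.2146, 0.2268]
tcp_rot: [0.009, 2.795, -0.01]
wrist_force: [0.2, -0.7, -0.4]
width: 0.352
grip_force: 0.0
```

Call:
drive_tool([
  [0, 0, 0, 0, 0, 0, 0.35],
  [0, 0, 0, 0, 0, 0, 0.35],
  [0, 0, 0, 0, 0, 0, 0.35],
])

```text
time: 30.35
tool_pos: [0.5482, -0.2146, 0.2288]
tcp_rot: [0.009, 2.795, -0.01]
wrist_force: [-0.2, -0.1, -0.3]
width: 0.35
grip_force: 0.0
```

```bash
python3 g.py .6309,-.2142,.2276
```

```text
30.35 turn [-0.03  0.09  0.01] shift after turn [-0.0773  0.001   0.0292] now [ 0.5482 -0.2146  0.2288] [-0.51  -0.096  2.036  0.204  0.902 -2.177] [-0.2 -0.1 -0.3] 0.3500931734885091
```

Call:
drive_tool([
  [0, 0, 0, -0.0097, 0.0005, 0.0037, 0.27],
  [0, 0, 0, -0.0097, 0.0005, 0.0037, 0.27],
  [0, 0, 0, -0.0097, 0, 0.0037, 0.27],
  [0, 0, 0, -0.0097, 0, 0.0036, 0.27],
  [0, 0, 0, -0.0097, 0, 0.0036, 0.27],
  [0, 0, 0, -0.0097, 0, 0.0036, 0.27],
  [0, 0, 0, -0.0097, 0, 0.0036, 0.27],
  [0, 0, 0, -0.0097, 0, 0.0036, 0.27],
])

```text
time: 31.02
tool_pos: [0.6319, -0.2139, 0.2264]
tcp_rot: [0.009, 2.796, -0.009]
wrist_force: [-0.2, -0.2, 0.2]
width: 0.267
grip_force: 0.0
```

Call:
drive_tool([
  [0, 0, 0, 0, 0, 0, 0.27],
  [0, 0, 0, 0, 0, 0, 0.2],
  [0, 0, 0, 0, 0, 0, 0.15],
  [0, 0, 0, 0, 0, 0, 0.1],
  [0, 0, 0, 0, 0, 0, 0.05],
  [0, 0, 0, 0, 0, 0, 0],
  [0, 0, 0, 0, 0, 0, 0],
  [0, 0, 0, 0, 0, 0, 0],
], force=20)

```text
time: 31.68
tool_pos: [0.6303, -0.2139, 0.2263]
tcp_rot: [0.009, 2.796, -0.009]
wrist_force: [1.9, -0.3, -2.5]
width: 0.109
grip_force: 21.2
```

Call:
drive_tool([
  [0, 0, 0, 0.0008, 0, 0.0024, 0],
  [0, 0, 0, 0.0013, 0, 0.0036, 0],
  [0, 0, 0, 0.0013, 0, 0.0036, 0],
  [0, 0, 0, 0.0013, 0, 0.0036, 0],
  [0, 0, 0, 0, 0, 0, 0],
  [0, 0, 0, 0, 0, 0, 0],
  [0, 0, 0, 0, 0, 0, 0],
])

```text
time: 32.27
tool_pos: [0.6303, -0.2139, 0.2115]
tcp_rot: [0.009, 2.797, -0.008]
wrist_force: [-0.6, 0.8, -1.9]
width: 0.11
grip_force: 21.3
```

```bash
python3 g.py .6309,-.2142,.2136
```

```text
32.2667 turn [ 0.02 -0.07 -0.01] shift after turn [-0.0013 -0.0003 -0.0018] now [ 0.6303 -0.2139  0.2115] [-0.436  0.067  1.908  0.181  0.858 -2.098] [-0.6  0.8 -1.9] 0.11012283985203741
```

The clip moved down 14.8 mm. I'll let go, back out, and check again from two views, with the tool turned radially this time to stay clear of the joint limit.

Call:
drive_tool([
  [0, 0, 0, 0, 0, 0, 0.15],
  [0, 0, 0, 0, 0, 0, 0.2],
  [0, 0, 0, 0, 0, 0, 0.25],
  [0, 0, 0, 0.0094, 0, -0.0034, 0.25],
  [0, 0, 0, 0.0188, 0, -0.0068, 0.25],
  [0, 0, 0, 0.0235, 0, -0.0085, 0.25],
  [0, 0, 0, 0.0235, 0, -0.0085, 0.25],
  [0, 0, 0, 0, 0, 0, 0.25],
])

```text
time: 32.93
tool_pos: [0.5467, -0.2129, 0.2117]
tcp_rot: [0.01, 2.798, -0.008]
wrist_force: [0.1, 1.0, -0.6]
width: 0.25
grip_force: 0.0
```

Call:
drive_tool([
  [0, 0, 0, -0.0085, 0.01, -0.0235, 0.3],
  [0, 0, 0, -0.0085, 0.02, -0.0235, 0.5],
  [0, 0, 0, -0.0085, 0.02, -0.0235, 0.8],
  [0, 0, 0, -0.0085, 0.02, -0.0235, 0.9],
  [1.7, 0, 4.7, 0, 0, 0, 0.9],
  [1.7, 0, 4.7, 0, 0, 0, 0.9],
  [1.7, 0, 4.7, 0, 0, 0, 0.9],
  [0, -6, 0, 0, 0, 0, 0.9],
])

```text
time: 33.6
tool_pos: [0.555, -0.1431, 0.3151]
tcp_rot: [0.362, 2.663, -0.091]
wrist_force: [0.5, -0.9, 1.2]
width: 0.898
grip_force: 0.0
```

Call:
drive_tool([
  [0, -6, 0, 0, 0, 0, 0.9],
  [0, -6, 0, 0, 0, 0, 0.9],
  [0, -6, 0, 0, 0, 0, 0.9],
  [0, -6, 0, 0, 0, 0, 0.9],
  [0, 0, 0, 0, 0, 0, 0.9],
  [0, 0, 0, 0, 0, 0, 0.9],
  [0, 0, 0, 0, 0, 0, 0.9],
])

```text
time: 34.18
tool_pos: [0.5525, -0.1434, 0.3148]
tcp_rot: [0.302, 2.253, -0.148]
wrist_force: [0.2, 0.1, 0.7]
width: 0.903
grip_force: 0.0
```

```bash
sed -i 's/200<st\[i,0\]<360/150<st[i,0]<400/' v.py; python3 v.py w8; python3 - <<'E'
from h import *
p=cam('side'); c=p['color'].astype(int); ex=2*c[...,0]-c[...,1]-c[...,2]
for y in range(204,222): print(y,' '.join('%3d'%v for v in ex[y,318:336]))
E
```

```text
34.1833 [ 0.5525 -0.1434  0.3148] [[-0.621, 0.266, 0.737], [0.167, 0.964, -0.207], [-0.766, -0.005, -0.643]] [-0.318 -0.482  2.35   0.087  0.403 -1.687]
[244.87416857 189.3181399 ] [[0.294, 0.952, -0.02], [0.417, -0.109, 0.898]]
[258, 187, 85, 13, 248] [298.6, 192.6]
[(258, 193, 193), (259, 192, 194), (260, 192, 194), (261, 192, 194), (262, 191, 194), (263, 191, 194), (264, 191, 194), (265, 191, 194), (266, 190, 194), (267, 190, 194), (268, 190, 194), (269, 190, 194), (270, 191, 194), (271, 191, 193)] [(338, 194, 195), (339, 193, 195), (340, 193, 195), (341, 193, 195), (342, 194, 194)]
[223, 191, 22, 9, 117] [234.8, 195.3]
[(223, 195, 197), (224, 195, 197), (225, 194, 197), (226, 194, 197), (227, 194, 197), (228, 194, 197), (229, 194, 197), (230, 194, 197), (231, 193, 197), (232, 193, 197), (233, 193, 197), (234, 193, 197), (235, 193, 197), (236, 192, 198)] [(240, 192, 199), (241, 192, 199), (242, 193, 198), (243, 194, 198), (244, 195, 196)]
204  -2  -2  -3  60  74  17  15  17  18  19  17  14  14  22  20  20  19  16
205   6  10   9  29  66  46  22  19  20  17  15  16  18  18  20  22 
[... 523 characters left out ...]
  12   8   6   6
213  19  18  19  20  17  18  13   8  25  22  14  10   0  -2   3   1  -3   9
214  17  17  19  18  18  19  17  12  12  17  17   4  -3   1   2  -4   2   8
215  20  19  18  18  18  19  19  17  15  31  49  32  -4   6   2  -3   3   8
216  17  19  17  19  19  18  18  19  18  24  52  40  -3  -1  -3  -1   3   5
217  19  20  20  21  16  18  19  18  19  36  62  46   1   0  -5   0  -2   2
218  18  18  17  19  20  19  20  19  17  34  64  70  11  -3  -1  -3  -1  -1
219  20  19  18  19  17  20  19  16  17  17  22  52  29   2  -8   4  -1   0
220  16  19  18  19  17  17  14  11   7   6   4   0  -1  -5   3   2  -3  -1
221  13   6   5   1   0  -7  -2  -2  -3  -3  -1   2  -2  -1  -4  -2  -1   0
```

Call:
drive_tool([
  [0, 6, 0, 0, 0, 0, 0.9],
  [0, 6, 0, 0, 0, 0, 0.9],
  [0, 6, 0, 0, 0, 0, 0.9],
  [0, 6, 0, 0, 0, 0, 0.9],
  [0, 6, 0, 0, 0, 0, 0.9],
  [0, 6, 0, 0, 0, 0, 0.9],
  [0, 0, 0, -0.006, 0, -0.0242, 0.9],
  [0, 0, 0, -0.006, 0, -0.0242, 0.9],
])

```text
time: 34.95
tool_pos: [0.554, -0.1435, 0.3617]
tcp_rot: [0.389, 2.88, -0.055]
wrist_force: [-0.2, -0.1, -0.1]
width: 0.899
grip_force: 0.0
```

Call:
drive_tool([
  [0, 0, 0, 0, 0, 0, 0.9],
  [0, 0, 0, 0, 0, 0, 0.9],
  [0, 0, 0, 0, 0, 0, 0.9],
  [0, 0, 0, 0, 0, 0, 0.9],
])

```text
time: 35.28
tool_pos: [0.5515, -0.1427, 0.3615]
tcp_rot: [0.388, 2.876, -0.055]
wrist_force: [0.0, -0.1, -0.3]
width: 0.9
grip_force: 0.0
```

```bash
python3 v.py w9; cat > tip.py <<'E'
import numpy as np,sys
f=sys.argv[1]; x0,x1,y0,y1=map(int,sys.argv[2:6]); c=np.load('pics/%s.npy'%f).astype(int); ex=2*c[...,0]-c[...,1]-c[...,2]-int(sys.argv[6])
for x in range(x0,x1):
    k=np.clip(ex[y0:y1,x]-10,0,None); print((x,int(k.sum()),round(float((k*np.arange(y0,y1)).sum()/max(k.sum(),1)),1)),end=' ')
print()
E
python3 tip.py w8 236 262 186 202 8
```

```text
35.2833 [ 0.5515 -0.1427  0.3615] [[-0.936, 0.266, 0.229], [0.257, 0.964, -0.069], [-0.239, -0.005, -0.971]] [-0.298 -0.151  1.824  0.002  1.228 -1.601]
[245.90670296 241.54092824] [[0.246, 0.843, -0.028], [0.669, -0.181, 0.558]]
[303, 234, 28, 9, 36] [317.5, 238.9]
[(303, 241, 241), (304, 241, 241), (305, 241, 241), (306, 241, 241), (307, 242, 242), (308, 242, 242), (309, 242, 242), (310, 242, 242), (311, 242, 242), (312, 242, 242), (313, 241, 242), (314, 241, 241), (315, 240, 241), (316, 240, 240)] [(326, 236, 236), (327, 235, 236), (328, 235, 235), (329, 234, 235), (330, 234, 234)]
[259, 240, 43, 10, 72] [275.2, 245.0]
[(259, 248, 249), (260, 248, 249), (261, 247, 249), (262, 247, 249), (263, 246, 249), (264, 246, 249), (265, 246, 249), (266, 245, 249), (267, 245, 248), (268, 246, 247), (269, 246, 246), (270, 246, 246), (271, 246, 246), (272, 245, 246)] [(297, 240, 240), (298, 240, 240), (299, 240, 240), (300, 240, 240), (301, 240, 240)]
[226, 249, 19, 8, 75] [235.7, 252.4]
[(226, 253, 254), (227, 252, 254), (228, 252, 255), (229, 252, 254), (230, 251, 254), (231, 251, 254), (232, 251, 253), (233, 251, 253), (234, 251, 253), (235, 250, 253), (236, 250, 253), (237, 250, 253), (238, 249, 254), (239, 249, 255)] [(240, 250, 255), (241, 251, 256), (242, 251, 255), (243, 251, 253), (244, 252, 252)]
(236, 621, 194.9) (237, 887, 195.1) (238, 1065, 195.3) (239, 1099, 195.4) (240, 1025, 195.5) (241, 877, 195.5) (242, 704, 195.5) (243, 504, 195.5) (244, 277, 195.3) (245, 109, 195.1) (246, 29, 195.0) (247, 0, 0.0) (248, 0, 0.0) (249, 0, 0.0) (250, 0, 0.0) (251, 0, 0.0) (252, 0, 0.0) (253, 4, 194.0) (254, 14, 193.8) (255, 39, 193.6) (256, 86, 193.5) (257, 129, 193.4) (258, 193, 193.2) (259, 298, 192.9) (260, 403, 192.8) (261, 515, 192.7)
```

```bash
python3 tip.py w9 238 264 244 260 28; cat > st.py <<'E'
from h import *
w=cam('wrist'); K=dict(w8=dict(w),w9=dict(w))
for f in K: K[f]['T']=np.load('pics/%sT.npy'%f)
def go(pt,ix):
    o=[]
    for q in (pt,ix):
        x,e=tri([ray(K[f],*q[f]) for f in q]); o.append(x); print(np.round(x,4),np.round(e,4))
    print('index-pointer mm',(1000*(o[1]-o[0])).round(2))
E
python3 - <<'E'
from st import *
go(dict(w8=(256,193.5),w9=(256.5,249)),dict(w8=(245,195.3),w9=(244.5,252.8)))
E
```

```text
(238, 334, 251.5) (239, 471, 251.9) (240, 544, 252.5) (241, 520, 252.8) (242, 387, 252.5) (243, 229, 252.1) (244, 134, 251.9) (245, 66, 251.8) (246, 24, 251.5) (247, 4, 251.2) (248, 0, 0.0) (249, 0, 0.0) (250, 0, 0.0) (251, 0, 0.0) (252, 0, 0.0) (253, 1, 250.0) (254, 16, 249.5) (255, 27, 249.3) (256, 49, 249.0) (257, 66, 248.8) (258, 94, 248.5) (259, 147, 248.3) (260, 208, 248.0) (261, 274, 247.7) (262, 314, 247.5) (263, 338, 247.4) 
[ 0.6622 -0.1718  0.2302] [0.0004 0.0004]
[ 0.6651 -0.186   0.2294] [0.0008 0.0008]
index-pointer mm [  2.85 -14.15  -0.81]
```

Two-view stereo puts the index level with the pointer to about 1 mm (both at z about 0.230). The valve hangs still and the gripper is clear, so I'm handing in.

```bash
python3 -c "
from workcell import workorder; print(workorder.finish_job())"
```

```text
the job is handed in; nothing more can be done
None
```

The valve body hangs still from the hook, with the spring extended about 82 mm (about 3.3 N). The reader clip's index is level with the pointer to within about 1 mm by the wrist-camera stereo, though the coarser side view read it 2–3 mm low; the gripper is clear and the job is handed in, with no verdict returned.

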